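# Turn the tube caps out to soak

## Task

Get the tube caps ready to soak: screw the tray's drain plug clockwise until it stops tight, and gather every stray orange cap into the upright grey cup with the ones already in it. Then turn the cup upside down low over the middle of the tray, its rim on or just above the tray floor, so that all the caps come out under it, and lift it straight up to leave them as one heap in the middle of the tray. Finally stand the empty cup, still upside down, in the middle of the grey drying mat; any cap that has strayed goes back on the heap, and the two bottles and the little green cup nearby are left alone.

Things in the scene. Friction and masses are not known exactly. Their poses are not given: they have to be found in the camera images.
- tray_centre (a point): Shallow white plastic soaking tray, fixed to the worktop, 166 mm (its x) by 206 mm (its y) outside, walls 3 mm thick and 24 mm high, floor 3 mm thick. This point lies in the middle of the upper face of its floor; z up, +y points along the long side to the end with the drain spout. The drain plug stands on that spout on the tray's y axis, 148 mm from this point.
- plug_grip (a point): Knurled round drain plug head, plastic, 32 mm diameter and 24 mm high, on a 27 mm wide spout whose top is 26 mm above the worktop; free all round except for the 20 mm wide, 16 mm high neck to the tray. The point lies on its upright axis, 13 mm above the head's underside (11 mm below its top), about 45 mm above the worktop; it sinks up to 6 mm as the plug is screwed in.
- drain_plug (a joint): Turn of the drain plug, rad: 0 fully slack, grows as it is turned clockwise seen from above, and stops hard at 4.80 (tight). Steady friction of 0.05 N m; it stays where it is left, so it can be turned in several grasps.
- cup_centre (a point): Grey plastic oblong cup, loose, open at the top: 56 mm (its x) by 76 mm (its y) outside, 78 mm high, walls and bottom 3 mm thick, about 90 g, flat upright sides, so that it lies steady on any side without rolling and can be regrasped there. The point is its middle, 39 mm above its underside; z points from its bottom to its open mouth. It stands upright at the start with two caps in it.
- cup_mouth (a point): Middle of the cup's open mouth, level with its rim (78 mm above its underside); same axes as the cup.
- mat_centre (a point): Grey drying mat, fixed on the worktop, 130 x 130 mm, 3 mm thick; the point is the middle of its upper face.
- cap_1_centre (a point): Orange ribbed tube cap, loose, 34 mm diameter, 13 mm high, 12 g, in the cup at the start. The point is its centre, half-way up; z along its axis.
- cap_2_centre (a point): Orange ribbed tube cap, loose, 34 mm diameter, 13 mm high, 12 g, in the cup at the start. The point is its centre, half-way up; z along its axis.
- cap_3_centre (a point): Orange ribbed tube cap, loose, 34 mm diameter, 13 mm high, 12 g, lying flat on the worktop at the start if it is there at all. The point is its centre, half-way up; z along its axis.
- cap_4_centre (a point): Orange ribbed tube cap, loose, 34 mm diameter, 13 mm high, 12 g, lying flat on the worktop at the start if it is there at all. The point is its centre, half-way up; z along its axis.
- cap_5_centre (a point): Orange ribbed tube cap, loose, 34 mm diameter, 13 mm high, 12 g, lying flat on the worktop at the start if it is there at all. The point is its centre, half-way up; z along its axis.
- cap_6_centre (a point): Orange ribbed tube cap, loose, 34 mm diameter, 13 mm high, 12 g, lying flat on the worktop at the start if it is there at all. The point is its centre, half-way up; z along its axis.
- stop_sol: Bystander: small brown bottle with a black cap, 34 mm diameter, 66 mm high, loose, standing behind the work; origin under its middle. Leave it alone.
- eyedrop_bottle: Bystander: small white bottle, 25 mm diameter, 56 mm high, loose; origin under its middle. Leave it alone.
- green_cup: Bystander: little green measuring cup, 47 mm diameter, 38 mm high, loose, standing left of the tray; origin under its middle. Leave it alone.

How it is judged (in metres and radians):
On the way, in this order (a step that is already met when the one before it is completed fails the run):
1. the drain plug is screwed tight and every cap is in the upright cup (value of joint drain_plug above 4.65 rad and angle between cup_centre's own z axis and vertical below 0.2 rad and height (world z) of cup_centre below 0.06 m and horizontal distance between each of cap_1_centre, cap_2_centre, cap_3_centre, cap_4_centre, cap_5_centre, cap_6_centre and cup_centre below 0.042 m and height (world z) of cap_1_centre between 0.004 and 0.075 m and height (world z) of cap_2_centre between 0.004 and 0.075 m and height (world z) of cap_3_centre between 0.004 and 0.075 m and height (world z) of cap_4_centre between 0.004 and 0.075 m and height (world z) of cap_5_centre between 0.004 and 0.075 m and height (world z) of cap_6_centre between 0.004 and 0.075 m), for 0.2 s.
2. the cup is upside down low over the middle of the tray, its rim near the floor, and all the caps are in the tray (angle between cup_centre's own z axis and vertical above 2.6 rad and height (world z) of cup_mouth below 0.038 m and horizontal distance between cup_mouth and tray_centre below 0.045 m and horizontal distance between each of cap_1_centre, cap_2_centre, cap_3_centre, cap_4_centre, cap_5_centre, cap_6_centre and tray_centre below 0.125 m and height (world z) of each of cap_1_centre, cap_2_centre, cap_3_centre, cap_4_centre, cap_5_centre, cap_6_centre below 0.06 m), for 0.2 s.
3. the cup is lifted straight up, still upside down over the middle of the tray, and all the caps stay behind in the tray (angle between cup_centre's own z axis and vertical above 2.6 rad and height (world z) of cup_mouth above 0.075 m and horizontal distance between cup_mouth and tray_centre below 0.065 m and horizontal distance between each of cap_1_centre, cap_2_centre, cap_3_centre, cap_4_centre, cap_5_centre, cap_6_centre and tray_centre below 0.125 m and height (world z) of each of cap_1_centre, cap_2_centre, cap_3_centre, cap_4_centre, cap_5_centre, cap_6_centre below 0.06 m), for 0.1 s.
At the end, for the whole second after the job is handed in: The plug is turned to at least 4.65 of 4.80 rad; every cap lies at rest in the tray, its centre within 75 mm of its middle; the cup stands upside down on the mat, its mouth within 35 mm of the mat's middle, at rest (value of joint drain_plug above 4.65 rad and angle between cup_centre's own z axis and vertical above 3 rad and height (world z) of cup_mouth below 0.01 m and horizontal distance between cup_mouth and mat_centre below 0.035 m and linear speed of each of cup, cap_1, cap_2, cap_3, cap_4, cap_5, cap_6 below 0.02 m/s and horizontal distance between each of cap_1_centre, cap_2_centre, cap_3_centre, cap_4_centre, cap_5_centre, cap_6_centre and tray_centre below 0.075 m and height (world z) of each of cap_1_centre, cap_2_centre, cap_3_centre, cap_4_centre, cap_5_centre, cap_6_centre below 0.06 m); the robot touches nothing.
It fails at once if the brown bottle is knocked over or pushed more than 30 mm (distance of stop_sol from where it was at the start of the episode above 0.03 m or angle between stop_sol's own z axis and vertical above 0.5 rad).
It fails at once if the white bottle is knocked over or pushed more than 30 mm (distance of eyedrop_bottle from where it was at the start of the episode above 0.03 m or angle between eyedrop_bottle's own z axis and vertical above 0.5 rad).
It fails at once if the green cup is knocked over or pushed more than 30 mm (distance of green_cup from where it was at the start of the episode above 0.03 m or angle between green_cup's own z axis and vertical above 0.5 rad).
Of cap_3, cap_4, cap_5, cap_6 only 2 to 4 are there at a start; the rules pass over those that are not, and their reading is None.
At some moment in a run one of cap_3, cap_4, cap_5, cap_6 may be knocked a few centimetres aside while the robot is not near it.
It also fails if it takes over 210 s, if anything falls off the work surface, if the arm or the gripper's body presses on something with over 40 N, if the wrist force passes 120 N, or if a joint passes its speed limit or range.

## Robot

A 6-joint arm with a two-finger parallel gripper is mounted at the origin on a cart in front of the work surface, level with it; the furniture and walls round the work are solid. World frame = base frame: x ahead of the robot, y to its left, z up, the work surface at z = 0. Lengths are in mm, angles in rad, forces in N, time in s.
With the tool pointing down it reaches from about 350 to 875 mm from the base axis. Payload 4.2 kg.
Tool frame: the origin (TCP) lies at the very end of the fingers, on their centre line; the grasp point (between the pads) lies 19 mm behind it; z points along the fingers, y is the direction in which the jaws open and shut (so a half turn about z gives the same grasp; the last joint's range is limited). The gripper opens to 85 mm and grips with 20 to 120 N. Pads are 22 mm wide; open, the fingers measure 114 mm over their backs; the gripper's body (76 mm by 85 mm) begins 54 mm behind the grasp point. The pads swing forward as they close: fully open they stand 13 mm farther back than shut.
Start: joints at [-1.017, 0.385, 0.008, 0, -1.194, -0.259], TCP at [181.609, -598.011, 231.312] pointing down, gripper open.
Joint ranges: [-3.14, 3.14], [-1.21, 2.06], [-1.07, 1.41], [-3.16, 2.05], [-2.99, -0.16], [-3.1, 3.1]. Speed limits (rad/s): [2.79, 2.79, 3.14, 3.14, 3.14, 3.14].

## Interface

Orientations are given as a unit quaternion [x, y, z, w].
In Python, from bench import telemetry, eyes, arm gives the robot as it stands. The module is installed in compiled form; this text tells all that it offers.
- The arm moves only by the tool move_arm, never from a script. Its argument "deltas" is text: rows parted by semicolons, each of 6 numbers parted by spaces: the shift along the tool's x, y, z in cm, then the turn, a rotation vector about the tool's x, y, z in rad. A call has 1 to 12 rows; each row shifts and turns the commanded pose from where the row before left it, along the tool's axes as they then stand; what a row does not reach is not made up. A row lasts 1/8 s, in which the tool goes at most 62.5 mm and 10.7 degrees, less where a joint would pass 70% of its speed; a pose out of reach is approached as far as the arm can. A call is refused whole if a number of a shift passes 6.25 or a number of a turn 0.188, either way. A call with a gripper value outside its range is refused whole. "grip" is the finger opening in cm, from 0 to 8.54, set as the call begins (left out, the last holds). The fingers move at their own pace and stop on an object; the grip force is fixed at half the most. Time passes only in rows, so rows that do not move let the fingers close. It gives the time, the measured TCP pose, the force and the opening at its end, in the units of the state.
- telemetry.read_state(): the state, without advancing time (a new reading comes with each control period).
- eyes.get_image(name): name is "scene" or "top"; returns a dict with "pixels" (420x560x3 uint8, blue, green, red), "range_z" (420x560 float32, mm along the optical axis (not along the pixel's ray), 0 where there is no reading), "fx", "fy", "cx", "cy" (pixels), "dist_coeffs" ([k1, k2, p1, p2, k3] as OpenCV has them; the pictures are not rectified), "origin" and "orientation" of the camera in the world. Camera axes: x right, y up, looking along -z (the intrinsics and any distortion apply to the point x, -y, -z); pixel columns grow to the right and rows downward; lengths in mm; the calibration is good to about 2 mm. A picture is of the moment at which its call begins.
- arm.job_done(): hands the job in, once; it reports no verdict.
Trained networks look in a picture, given as the dict that the camera call returned (one of the last four; its "shot" number tells which), for a name from the list of things; names that differ only in an ending like _2 or _b are one class to them, and where a whole thing is asked for, a point or a joint stands for the part that bears it (a point fixed in the world has none). Each returns a list of dicts, best first, with "p" (0 to 1); they miss things now and then, are a little off and sometimes report something else, mostly with a low value. They report only what shows in the picture. A call takes as long as a camera call.
- eyes.boxes_of(picture, name): "point" ([x, y, z] in mm, in world coordinates, good to about 4 mm: the middle of the surface that is visible of it).
The state is a dict: "clock": time; "joints": joint angles; "joint_vel": joint speeds; "joint_efforts": joint torques, N m; "position": TCP position; "ee_rot": TCP orientation; "contact_force": force on the tool from outside, world axes, zero at the start; "wrist_torque": the same for the moment, N m; "gripper_width": finger opening in mm.
Only numpy, scipy, OpenCV 4.12 (cv2) and the standard library are available. Lean on these libraries where they do the work, as an engineer would, in place of code of your own. Each camera call takes 0.05 s, during which the arm holds its last target.

## Working session

There is one attempt and no reset: what is moved stays moved. The work goes in short steps, Python scripts to look and compute and a tool call to move; the robot and the scene stay as the last step left them, time stands still between calls to the robot, and variables do not carry over. Pictures are saved under pics/ and viewed, and the job is handed in when it is done.

Besides the shell and the picture viewer there is one more tool, called as name(argument=value, ...) on one line, values as JSON. move_arm: Moves the arm, as the interface text tells. Its arguments: {"type":"object","properties":{"deltas":{"type":"string"},"grip":{"type":"number"}},"required":["deltas"]}

```bash
mkdir -p pics
cat > h.py <<'E'
import numpy as np, cv2
from bench import telemetry, eyes, arm
from scipy.spatial.transform import Rotation as R
def shot(name,fn=None):
    im=eyes.get_image(name)
    if fn: cv2.imwrite('pics/'+fn+'.png',im['pixels'])
    return im
def cloud(im):
    h,w=im['range_z'].shape
    u,v=np.meshgrid(np.arange(w),np.arange(h))
    K=np.array([[im['fx'],0,im['cx']],[0,im['fy'],im['cy']],[0,0,1.]])
    p=cv2.undistortPoints(np.stack([u,v],-1).reshape(-1,1,2).astype(np.float32),K,np.array(im['dist_coeffs'],float)).reshape(h,w,2)
    z=im['range_z']
    c=np.stack([p[...,0]*z,-p[...,1]*z,-z],-1)
    W=c@R.from_quat(im['orientation']).as_matrix().T+np.array(im['origin'])
    W[z<=0]=np.nan
    return W
def st():
    s=telemetry.read_state()
    print('t',round(s['clock'],2),'pos',np.round(s['position'],1),'q',np.round(s['ee_rot'],3),'F',np.round(s['contact_force'],1),'w',round(s['gripper_width'],1),'j',np.round(s['joints'],2))
    return s
E
python3 - <<'E'
from h import *
s=st(); print(R.from_quat(s['ee_rot']).as_matrix().round(3))
for n in ('scene','top'):
    im=shot(n,n+'0'); print(n,np.round(im['origin']),np.round(R.from_quat(im['orientation']).as_matrix(),2).tolist(),im['fx'])
    for o in ['tray_centre','plug_grip','cup_centre','mat_centre','cap_1_centre','stop_sol','eyedrop_bottle','green_cup']:
        print(o,[(round(d['p'],2),np.round(d['point']).tolist()) for d in eyes.boxes_of(im,o)][:8])
st()
E
```

```text
t 0.0 pos [ 181.4 -597.5  230.2] q [-0.147  0.989  0.001 -0.   ] F [ 0.2 -0.4 -0.3] w 85.4 j [-1.02  0.39  0.01 -0.   -1.19 -0.26]
[[-0.957 -0.29  -0.001]
 [-0.29   0.957  0.002]
 [ 0.     0.002 -1.   ]]
scene [-271. -455.  542.] [[0.48, 0.37, -0.79], [-0.87, 0.19, -0.45], [-0.02, 0.91, 0.42]] 428.1420162899637
tray_centre [(0.58, [573.0, 168.0, 8.0]), (0.38, [460.0, -122.0, 51.0])]
plug_grip [(0.72, [408.0, -353.0, 12.0]), (0.67, [569.0, 300.0, 50.0])]
cup_centre []
mat_centre [(0.72, [554.0, -275.0, 1.0])]
cap_1_centre []
stop_sol [(0.78, [755.0, -201.0, 38.0]), (0.19, [553.0, -273.0, 1.0])]
eyedrop_bottle [(0.65, [741.0, 167.0, 32.0])]
green_cup []
top [ 456.   19. 1352.] [[-0.01, 0.99, -0.11], [-1.0, -0.01, -0.02], [-0.02, 0.1, 0.99]] 384.77319001067906
tray_centre [(0.79, [576.0, 172.0, 1.0])]
plug_grip [(0.51, [573.0, 308.0, 54.0])]
cup_centre []
mat_centre [(0.64, [560.0, -272.0, 3.0])]
cap_1_centre [(0.63, [470.0, -123.0, 18.0]), (0.4, [475.0, -118.0, 26.0])]
stop_sol [(0.67, [760.0, -189.0, 53.0])]
eyedrop_bottle [(0.6, [746.0, 173.0, 41.0])]
green_cup [(0.43, [467.0, 372.0, 14.0]), (0.34, [580.0, 308.0, 50.0]), (0.24, [478.0, -92.0, 18.0])]
t 0.9 pos [ 181.6 -598.   231.4] q [-0.147  0.989 -0.     0.   ] F [-0.1  0.6  0.7] w 85.5 j [-1.02  0.38  0.01 -0.   -1.19 -0.26]
```

View pics/scene0.png

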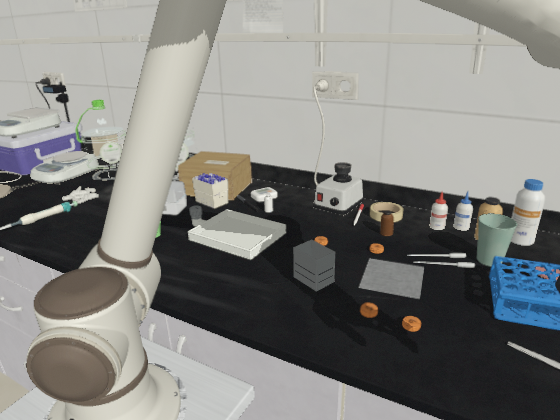

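View pics/top0.png

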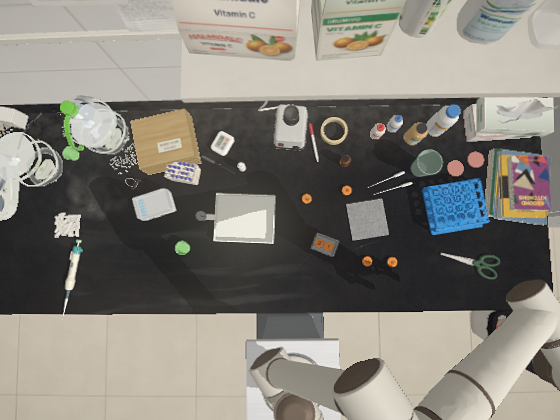

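The pictures show four stray caps (top view px (307,199), (347,190), (367,262), (392,262)), the cup at (325,244), the tray at (245,218), the plug at (201,216) and the mat at (367,220). Next I measure them.

```bash
cat >> h.py <<'E'
def caps(im,W,zmax=70):
    hsv=cv2.cvtColor(im['pixels'],cv2.COLOR_BGR2HSV)
    m=((hsv[...,0]>=4)&(hsv[...,0]<=18)&(hsv[...,1]>150)&(hsv[...,2]>70)).astype(np.uint8)
    ok=(W[...,0]>300)&(W[...,0]<800)&(W[...,1]>-500)&(W[...,1]<450)&(W[...,2]<zmax)
    m=m*ok
    n,l,s,c=cv2.connectedComponentsWithStats(m)
    for i in range(1,n):
        if s[i,4]>=12:
            P=W[l==i]; print('cap px',c[i].round(1),s[i,4],'mean',np.nanmean(P,0).round(1),'mid',((np.nanmin(P,0)+np.nanmax(P,0))/2).round(1))
E
python3 - <<'E'
from h import *
im=shot('top'); W=cloud(im); caps(im,W)
im2=shot('scene');W2=cloud(im2); caps(im2,W2)
# objects by height around
cv2.imwrite('pics/z.png',cv2.resize(im['pixels'][160:300,140:420],None,fx=2.8,fy=2.8,interpolation=cv2.INTER_CUBIC))
def rect(m,name,W):
    n,l,s,c=cv2.connectedComponentsWithStats(m.astype(np.uint8))
    for i in range(1,n):
        if s[i,4]>25:
            P=W[l==i]; r=cv2.minAreaRect(P[:,:2].astype(np.float32)); print(name,c[i].round(),s[i,4],'c',np.round(r[0],1),np.round(r[1],1),round(r[2],1),'z',np.median(P[:,2]).round(1), P[:,2].max().round(1))
z=W[...,2];roi=(W[...,0]>350)&(W[...,0]<800)&(W[...,1]>-450)&(W[...,1]<450)
rect(roi&(z>60)&(z<130),'high',W)
rect(roi&(z>14)&(z<60),'mid',W)
z=W2[...,2];roi=(W2[...,0]>350)&(W2[...,0]<700)&(W2[...,1]>-450)&(W2[...,1]<450)
rect(roi&(z>70)&(z<130),'high2',W2)
g=im['pixels'].astype(int); gm=(g.min(-1)>70)&(g.max(-1)-g.min(-1)<25)&(W[...,0]>450)&(W[...,0]<680)&(W[...,1]<-180)&(W[...,1]>-380)&(W[...,2]<20)
rect(gm,'mat',W)
E
```

```text
cap px [346.4 189.9] 81 mean [ 663.3 -198.8   11.3] mid [ 665.1 -199.9    7.8]
cap px [306.4 198.3] 77 mean [635.5 -57.5  12.3] mid [634.9 -58.5   7.4]
cap px [323.6 244.6] 126 mean [ 473.  -113.4   16.1] mid [ 473.3 -113.    15.5]
cap px [366.8 260.8] 88 mean [ 415.5 -261.7   11.3] mid [ 414.5 -263.8    7.1]
cap px [391.7 261.6] 92 mean [ 411.5 -347.3   11.2] mid [ 411.4 -349.8    6.4]
cap px [386.8 221.4] 20 mean [ 750.6 -196.8   43.5] mid [ 751.  -194.3   42.3]
cap px [387.8 230. ] 46 mean [ 752.9 -200.9   17.7] mid [ 754.3 -198.9   19.1]
cap px [321.4 239.9] 91 mean [633.6 -60.   11.2] mid [643.1 -53.    7. ]
cap px [376.3 248. ] 127 mean [ 659.1 -199.4    9.4] mid [ 670.4 -196.2    7.8]
cap px [368.6 309.8] 227 mean [ 412.  -262.5    8.7] mid [ 423.5 -259.1    6. ]
cap px [411.1 323.3] 243 mean [ 406.4 -348.6   10.3] mid [ 411.5 -347.8    7.3]
high [177. 163.] 1147 c [744.  384.1] [132.1 111.8] 89.5 z 89.3 115.5
high [419. 164.] 102 c [ 739.4 -433.8] [31.3 78.1] 89.6 z 92.5 114.5
high [346. 158.] 32 c [ 764.6 -191.8] [22.6 17.9] 70.3 z 66.5 69.8
high [163. 201.] 306 c [627.7 434
[... 323 characters left out ...]
 170.4] [22.1 24. ] 53.3 z 46.4 59.7
mid [191. 178.] 83 c [705.4 358.4] [ 49.1 104.4] 21.6 z 43.4 59.3
mid [169. 205.] 106 c [618.3 417.8] [41.4 95.8] 73.5 z 44.1 59.7
mid [232. 217.] 448 c [570.8 191.2] [267.7 168.1] 86.9 z 26.8 59.8
mid [325. 245.] 144 c [ 473.8 -115. ] [66.  46.2] 68.7 z 17.4 59.3
mid [181. 248.] 70 c [468.7 373.7] [40.3 44.4] 90.0 z 33.1 43.5
high2 [207. 183.] 86 c [692.8 360.4] [71.6 14. ] 89.5 z 79.0 89.9
high2 [175. 187.] 130 c [631.5 429.3] [79.5 32.4] 20.4 z 81.5 84.6
high2 [314. 251.] 320 c [ 472.5 -112.4] [78.4 58.7] 67.9 z 75.3 79.9
mat [386. 190.] 39 c [ 661.9 -336.9] [ 6.2 89.5] 15.7 z 3.3 13.8
mat [367. 219.] 1397 c [ 561.  -269.4] [132.7 132.9] 8.6 z 3.4 12.8
```

View pics/z.png

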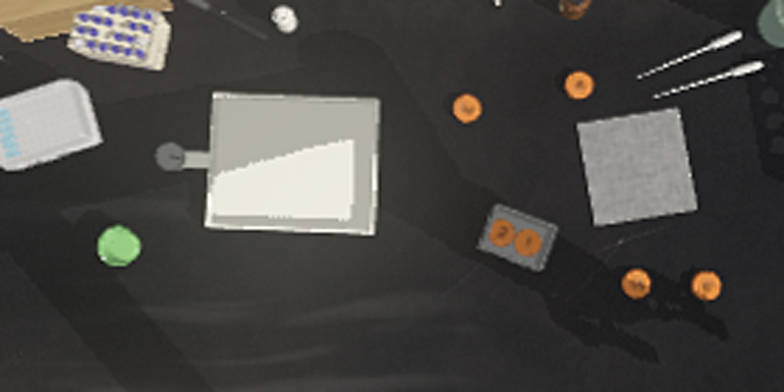

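```bash
cat >> h.py <<'E'
def plan(wps,s=None,vmax=5.0,wmax=0.17):
    """wps: list of (pos mm, quat or R or None)"""
    s=s or telemetry.read_state(); p=np.array(s['position'],float); r=R.from_quat(s['ee_rot'])
    for w in wps:
        tp=np.array(w[0],float); tr=r if w[1] is None else w[1]
        n=w[2] if len(w)>2 else 0
        rv=(r.inv()*tr).as_rotvec(); d=tp-p
        n=max(n,int(np.ceil(max(np.linalg.norm(d)/10/vmax,np.linalg.norm(rv)/wmax,1e-9))))
        rows=[]; 
        for k in range(n):
            sh=r.inv().apply(d/n)/10
            rows.append(' '.join(f'{v:.2f}' if abs(v)>=.005 else '0' for v in sh)+' '+' '.join(f'{v:.3f}' if abs(v)>=5e-4 else '0' for v in rv/n))
            r=r*R.from_rotvec(rv/n)
        p=tp
        out=[];i=0
        print(f'# to {tp.round(1)} n={n}'); print('; '.join(rows))
def down(yaw_y):
    y=np.array([np.cos(yaw_y),np.sin(yaw_y),0]);z=np.array([0,0,-1.]);x=np.cross(y,z)
    return R.from_matrix(np.stack([x,y,z],1))
E
python3 - <<'E'
from h import *
im=shot('top');W=cloud(im);z=W[...,2]
m=(z>17)&(z<36)&(W[...,0]>470)&(W[...,0]<680)&(W[...,1]>50)&(W[...,1]<284)
P=W[m]; r=cv2.minAreaRect(P[:,:2].astype(np.float32)); print(r)
m=(z>42)&(z<62)&(W[...,0]>530)&(W[...,0]<620)&(W[...,1]>280)&(W[...,1]<350)
P=W[m];print('plug',P.mean(0),(P.min(0)+P.max(0))/2,len(P),np.median(P[:,2]))
im2=shot('scene');W2=cloud(im2);z=W2[...,2]
m=(z>18)&(z<36)&(W2[...,0]>470)&(W2[...,0]<680)&(W2[...,1]>50)&(W2[...,1]<284)
print(cv2.minAreaRect(W2[m][:,:2].astype(np.float32)))
q=down(1.183)
plan([([411,-349,100],q),([411,-349,30],q),([411,-349,2],q)])
E
```

```text
((569.6629028320312, 169.23585510253906), (224.0538330078125, 168.35079956054688), 86.90963745117188)
plug [576.64315639 307.9897729   54.0180513 ] [576.65729412 309.92289317  52.53667167] 75 54.15649590084627
((568.8370361328125, 167.87646484375), (225.06317138671875, 171.2840576171875), 86.94613647460938)
# to [ 411. -349.  100.] n=8
-3.65 2.15 1.64 0 0 0.085; -3.45 2.45 1.64 0 0 0.085; -3.23 2.73 1.64 0 0 0.085; -2.99 3.00 1.64 0 0 0.085; -2.72 3.24 1.64 0 0 0.085; -2.43 3.46 1.64 0 0 0.085; -2.13 3.66 1.64 0 0 0.085; -1.81 3.83 1.64 0 0 0.085
# to [ 411. -349.   30.] n=2
0 0 3.50 0 0 0; 0 0 3.50 0 0 0
# to [ 411. -349.    2.] n=1
0 0 2.80 0 0 0
```

move_arm(deltas="-3.65 2.15 1.64 0 0 0.085; -3.45 2.45 1.64 0 0 0.085; -3.23 2.73 1.64 0 0 0.085; -2.99 3.00 1.64 0 0 0.085; -2.72 3.24 1.64 0 0 0.085; -2.43 3.46 1.64 0 0 0.085; -2.13 3.66 1.64 0 0 0.085; -1.81 3.83 1.64 0 0 0.085; 0 0 0 0 0 0", grip=5.2)

```text
clock: 2.22
position: [411.8, -346.7, 99.0]
ee_rot: [0.19, 0.982, 0.0, -0.001]
contact_force: [0.4, -0.0, 0.7]
gripper_width: 51.7
```

Run:
```python
from h import *
st(); im=shot('top');W=cloud(im);caps(im,W)
plan([([411,-349,30],down(1.183))])
```

```text
t 2.23 pos [ 411.8 -346.7   99. ] q [ 0.19   0.982  0.    -0.001] F [ 0.4 -0.   0.7] w 51.7 j [-0.4   0.38 -0.38 -0.   -0.82 -1.55]
cap px [346.4 189.9] 81 mean [ 663.3 -198.8   11.3] mid [ 665.8 -200.4    6.8]
cap px [306.5 198.2] 72 mean [635.9 -57.8  12.3] mid [634.9 -58.4   8.9]
cap px [323.7 244.7] 124 mean [ 472.8 -113.8   16. ] mid [ 473.4 -113.3   16.8]
# to [ 411. -349.   30.] n=2
-0.01 -0.06 3.49 0 -0.001 0.003; -0.01 -0.06 3.49 0 -0.001 0.003
```

move_arm(deltas="0 -0.1 4.0 0 0 0; 0 -0.1 4.0 0 0 0; 0 0 1.7 0 0 0; 0 0 0 0 0 0")

```text
clock: 2.78
position: [408.8, -351.1, 2.3]
ee_rot: [0.192, 0.981, 0.0, -0.001]
contact_force: [-0.3, 0.0, 0.3]
gripper_width: 51.8
```

Run:
```python
from h import *
st(); im=shot('scene','s1');W=cloud(im);caps(im,W)
cv2.imwrite('pics/s1z.png',cv2.resize(im['pixels'][220:380,280:500],None,fx=3,fy=3))
```

```text
t 2.77 pos [ 408.8 -351.1    2.3] q [ 0.192  0.981  0.    -0.001] F [-0.3  0.   0.3] w 51.8 j [-0.41  0.52 -0.46  0.   -0.59 -1.55]
cap px [387.6 220.4] 12 mean [ 750.3 -198.6   46.9] mid [ 751.1 -197.5   46.7]
cap px [388.3 231.8] 19 mean [ 753.4 -202.6   12.6] mid [ 755.5 -201.6   12.3]
cap px [321.6 239.9] 88 mean [633.9 -60.4  11.3] mid [642.1 -53.1   7.7]
cap px [376.3 248.1] 128 mean [ 658.8 -199.5    9.5] mid [ 669.6 -195.3    6.4]
cap px [368.7 309.7] 231 mean [ 412.8 -262.4    8.5] mid [ 423.9 -259.5    6.4]
cap px [411.1 323.4] 236 mean [ 406.3 -348.6   10.3] mid [ 411.  -348.     6.9]
```

View pics/s1z.png

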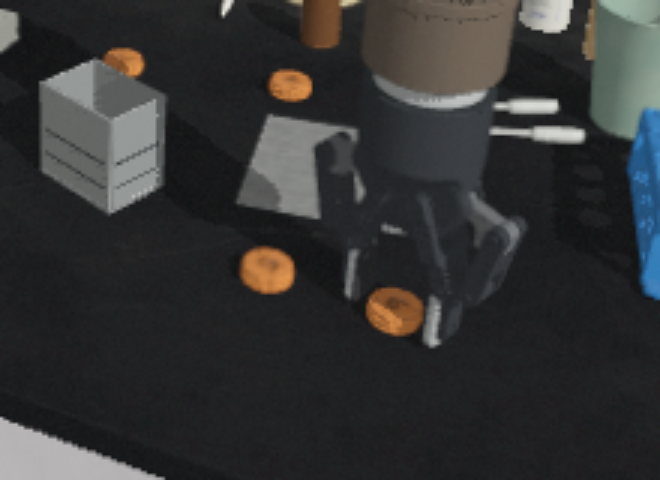

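The cap sits between the pads, at zoom px (395,312). I'll close on it.

move_arm(deltas="0 0 0 0 0 0; 0 0 0 0 0 0; 0 0 0 0 0 0; 0 0 0 0 0 0; 0 0 0 0 0 0; 0 0 0 0 0 0", grip=2.6)

```text
clock: 3.58
position: [410.8, -351.4, 5.0]
ee_rot: [0.191, 0.982, -0.001, 0.001]
contact_force: [-2.9, -0.6, 6.5]
gripper_width: 29.6
```

Run:
```python
from h import *
st()
q=down(1.183)
plan([([410,-349,105],None),([472.7,-112,105],q),([472.7,-112,86],q)])
plan([([472.7,-112,105],q),([413.5,-262.5,105],q),([413.5,-262.5,2],q),([413.5,-262.5,105],q),([472.7,-112,105],q)],{'position':[472.7,-112,86],'ee_rot':q.as_quat()})
```

```text
t 3.58 pos [ 410.8 -351.4    5. ] q [ 0.191  0.982 -0.001  0.001] F [-2.9 -0.6  6.5] w 29.6 j [-0.41  0.52 -0.46  0.   -0.59 -1.55]
# to [ 410. -349.  105.] n=3
0.04 0.06 -3.33 0 0 0; 0.04 0.06 -3.33 0 0 0; 0.04 0.06 -3.33 0 0 0
# to [ 472.7 -112.   105. ] n=5
0.62 4.86 -0.01 0 0.001 0.001; 0.62 4.86 0 0 0.001 0.001; 0.62 4.86 0 0 0.001 0.001; 0.63 4.86 0 0 0.001 0.001; 0.63 4.86 0 0 0.001 0.001
# to [ 472.7 -112.    86. ] n=1
0 0 1.90 0 0 0
# to [ 472.7 -112.   105. ] n=1
0 0 -1.90 0 0 0
# to [ 413.5 -262.5  105. ] n=4
-0.05 -4.04 0 0 0 0; -0.05 -4.04 0 0 0 0; -0.05 -4.04 0 0 0 0; -0.05 -4.04 0 0 0 0
# to [ 413.5 -262.5    2. ] n=3
0 0 3.43 0 0 0; 0 0 3.43 0 0 0; 0 0 3.43 0 0 0
# to [ 413.5 -262.5  105. ] n=3
0 0 -3.43 0 0 0; 0 0 -3.43 0 0 0; 0 0 -3.43 0 0 0
# to [ 472.7 -112.   105. ] n=4
0.05 4.04 0 0 0 0; 0.05 4.04 0 0 0 0; 0.05 4.04 0 0 0 0; 0.05 4.04 0 0 0 0
```

move_arm(deltas="0 0 -3 0 0 0; 0 0 -3.5 0 0 0; 0 0 -3.5 0 0 0; 0 0 0 0 0 0")

```text
clock: 4.08
position: [412.0, -351.5, 106.8]
ee_rot: [0.191, 0.982, -0.001, 0.004]
contact_force: [-0.5, 1.2, 0.1]
gripper_width: 29.5
```

Run:
```python
from h import *
st(); im=shot('scene','s2');W=cloud(im);caps(im,W)
cv2.imwrite('pics/s2z.png',cv2.resize(im['pixels'][180:340,320:540],None,fx=3,fy=3))
```

```text
t 4.08 pos [ 412.  -351.5  106.8] q [ 0.191  0.982 -0.001  0.004] F [-0.5  1.2  0.1] w 29.5 j [-0.41  0.37 -0.37  0.   -0.83 -1.55]
cap px [388.7 230.6] 13 mean [ 753.7 -203.3   16.1] mid [ 753.6 -203.3   17.1]
cap px [321.5 239.9] 90 mean [634.1 -60.2  11. ] mid [641.8 -53.5   6.9]
cap px [376.3 248.1] 126 mean [ 658.8 -199.5    9.4] mid [ 670.1 -195.7    6.9]
cap px [368.5 309.8] 225 mean [ 412.  -262.4    8.5] mid [ 423.4 -259.3    6.1]
```

View pics/s2z.png

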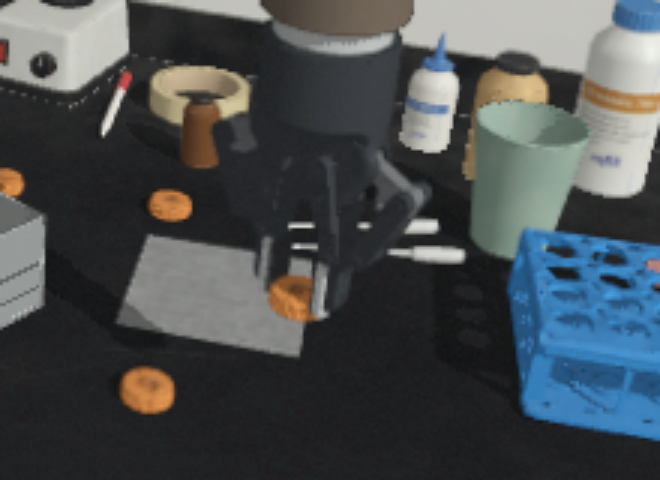

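The cap is held. Next it goes to the cup.

move_arm(deltas="0.65 4.86 0 0 0 0; 0.65 4.86 0 0 0 0; 0.65 4.86 0 0 0 0; 0.65 4.86 0 0 0 0; 0.65 4.86 0 0 0 0; 0 0 0 0 0 0")

```text
clock: 4.88
position: [471.3, -110.6, 102.3]
ee_rot: [0.189, 0.982, -0.0, -0.001]
contact_force: [-0.4, -0.4, -0.4]
gripper_width: 29.5
```

Run:
```python
from h import *
st(); im=shot('scene','s3');W=cloud(im)
cv2.imwrite('pics/s3z.png',cv2.resize(im['pixels'][180:300,260:400],None,fx=4,fy=4))
plan([([472.7,-112,88],down(1.183))])
```

```text
t 4.88 pos [ 471.3 -110.6  102.3] q [ 0.189  0.982 -0.    -0.001] F [-0.4 -0.4 -0.4] w 29.5 j [ 0.11  0.29 -0.5  -0.   -0.78 -2.06]
# to [ 472.7 -112.    88. ] n=1
-0.19 0.06 1.42 -0.001 -0.002 0.005
```

View pics/s3z.png

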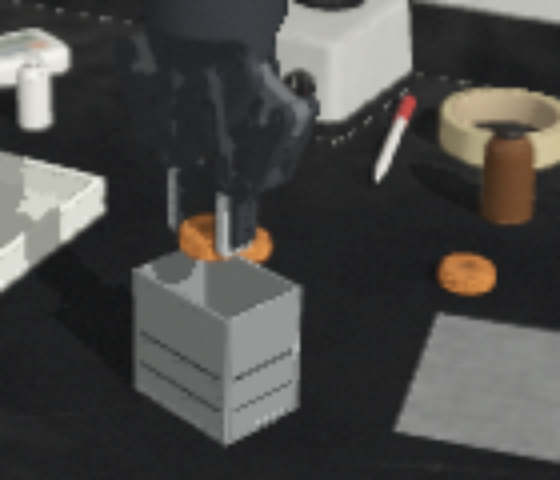

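Run:
```python
from h import *
im=shot('scene');W=cloud(im);caps(im,W,140)
im=shot('top');W=cloud(im);caps(im,W,140)
```

```text
cap px [388.9 230.4] 27 mean [ 754.2 -203.7   16.5] mid [ 753.8 -202.2   19.1]
cap px [309.7 239.2] 85 mean [ 461.4 -107.8  107.3] mid [ 467.1 -109.   105.3]
cap px [324.9 241.4] 33 mean [634.1 -69.7   8.8] mid [635.2 -68.    7. ]
cap px [376.3 248.1] 129 mean [ 659.  -199.5    9.4] mid [ 672.2 -195.6    6.6]
cap px [368.6 309.8] 229 mean [ 412.2 -262.4    8.5] mid [ 422.8 -259.6    6.2]
cap px [346.4 190. ] 80 mean [ 663.2 -199.    11. ] mid [ 665.7 -200.2    6.5]
cap px [306.6 198.4] 72 mean [635.4 -58.2  12.1] mid [635.1 -58.4   8.8]
cap px [366.7 260.9] 87 mean [ 414.9 -261.2   12. ] mid [ 414.6 -261.8    8.3]
```

Run:
```python
from h import *
im=shot('scene');W=cloud(im)
hsv=cv2.cvtColor(im['pixels'],cv2.COLOR_BGR2HSV)
m=((hsv[...,0]>=4)&(hsv[...,0]<=18)&(hsv[...,1]>150)&(hsv[...,2]>70))
P=W[m]; P=P[(P[:,2]>85)&(P[:,2]<130)&(abs(P[:,0]-470)<60)&(abs(P[:,1]+110)<60)]
s=st();t=np.array(s['position']);Rm=R.from_quat(s['ee_rot']).as_matrix()
Q=(P-t)@Rm
print(Q.min(0),Q.max(0),np.percentile(Q,[5,50,95],axis=0))
from scipy.optimize import least_squares
f=lambda c:np.hypot(Q[:,0]-c[0],Q[:,1]-c[1])-17
side=least_squares(f,[0,0],loss='soft_l1'); print(side.x,side.cost,len(Q))
```

```text
t 5.08 pos [ 470.4 -113.8  102.5] q [ 0.192  0.981 -0.    -0.001] F [-0.2  0.3 -0.1] w 29.6 j [ 0.1   0.29 -0.5  -0.   -0.78 -2.06]
[ -7.37724679 -14.83191548 -10.82236939] [18.17470707 14.78700857  3.93061114] [[ -2.54531223 -12.75652506  -8.92362419]
 [ 12.73840041  -0.21686666  -6.88935147]
 [ 17.23990071  12.55250494   1.93127662]]
[-1.79343505 -3.48500781] 169.8775229490287 83
```

move_arm(deltas="0 0 1.5 0 0 0; 0 0 0 0 0 0")

```text
clock: 5.32
position: [469.8, -114.2, 87.1]
ee_rot: [0.193, 0.981, -0.0, -0.002]
contact_force: [0.6, -1.4, -0.1]
gripper_width: 29.8
```

move_arm(deltas="0 0 0 0 0 0; 0 0 0 0 0 0; 0 0 -2 0 0 0; 0 -4.04 0 0 0 0; 0 -4.04 0 0 0 0; 0 -4.04 0 0 0 0; 0 -4.04 0 0 0 0; 0 0 0 0 0 0", grip=5.2)

```text
clock: 6.32
position: [409.5, -264.7, 108.4]
ee_rot: [0.193, 0.981, -0.0, 0.0]
contact_force: [0.1, 0.6, -0.2]
gripper_width: 52.2
```

Run:
```python
from h import *
st(); im=shot('top','t4');W=cloud(im);caps(im,W)
cv2.imwrite('pics/t4z.png',cv2.resize(im['pixels'][170:290,260:420],None,fx=4,fy=4,interpolation=2))
plan([([413,-262.5,30],down(1.183))])
```

```text
t 6.33 pos [ 409.5 -264.7  108.4] q [ 0.193  0.981 -0.     0.   ] F [ 0.1  0.6 -0.2] w 52.2 j [-0.24  0.29 -0.49  0.   -0.79 -1.72]
cap px [346.4 190. ] 80 mean [ 663.1 -198.8   11.5] mid [ 663.9 -199.9    8.7]
cap px [306.5 198.3] 72 mean [635.5 -58.1  11.9] mid [635.2 -58.4  10.3]
# to [ 413.  -262.5   30. ] n=2
-0.11 0.11 3.92 0 0 0; -0.11 0.11 3.92 0 0 0
```

View pics/t4z.png

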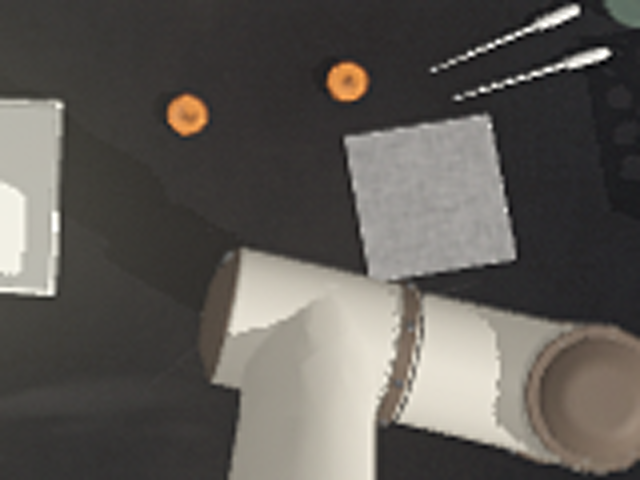

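The top view is blocked by the arm, so I continue with the next cap.

move_arm(deltas="-0.2 0.1 4 0 0 0; 0 0 4 0 0 0; 0 0 2.4 0 0 0; 0 0 0 0 0 0")

```text
clock: 6.88
position: [412.0, -261.6, 2.8]
ee_rot: [0.191, 0.982, 0.0, -0.002]
contact_force: [-0.4, -0.3, 0.3]
gripper_width: 52.1
```

move_arm(deltas="0 0 0 0 0 0; 0 0 0 0 0 0; 0 0 0 0 0 0; 0 0 0 0 0 0; 0 0 0 0 0 0; 0 0 -3.4 0 0 0; 0 0 -3.4 0 0 0; 0 0 -3.4 0 0 0; 0 0 0 0 0 0", grip=2.6)

```text
clock: 8.0
position: [414.5, -263.3, 109.2]
ee_rot: [0.191, 0.982, -0.0, 0.004]
contact_force: [-1.2, 0.1, -1.6]
gripper_width: 28.2
```

Run:
```python
from h import *
st(); im=shot('scene','s5');W=cloud(im);caps(im,W,140)
cv2.imwrite('pics/s5z.png',cv2.resize(im['pixels'][180:340,260:460],None,fx=3,fy=3))
plan([([472,-112,104],down(1.183))])
```

```text
t 8.0 pos [ 414.5 -263.3  109.2] q [ 0.191  0.982 -0.     0.004] F [-1.2  0.1 -1.6] w 28.2 j [-0.23  0.29 -0.49  0.   -0.79 -1.72]
cap px [321.6 240. ] 87 mean [633.6 -60.7  11.2] mid [637.6 -57.6   6.8]
cap px [373.8 248.1] 49 mean [ 647.2 -196.6   14.5] mid [ 562.4 -216.2   67.2]
cap px [369.9 265.4] 124 mean [ 408.8 -258.7  112.8] mid [ 482.6 -235.5   59.9]
# to [ 472. -112.  104.] n=4
0.06 4.05 0.09 0 0.001 0.001; 0.06 4.05 0.09 0 0.001 0.001; 0.06 4.05 0.09 0 0.001 0.001; 0.06 4.05 0.09 0 0.001 0.001
```

View pics/s5z.png

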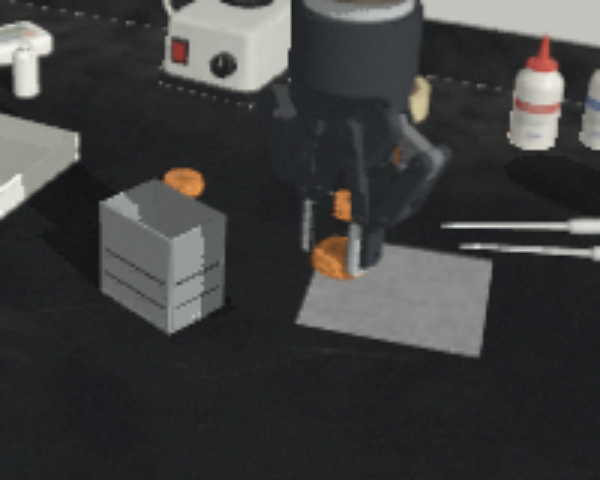

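The cap is held, slightly tilted, at zoom px (332,260), and the cup has not moved.

move_arm(deltas="0.06 4.05 0 0 0 0; 0.06 4.05 0 0 0 0; 0.06 4.05 0 0 0 0; 0.06 4.05 0 0 0 0; 0 0 1.2 0 0 0; 0 0 0 0 0 0")

```text
clock: 8.8
position: [469.5, -111.7, 92.2]
ee_rot: [0.192, 0.981, -0.0, -0.002]
contact_force: [-0.2, 0.6, -0.0]
gripper_width: 28.0
```

```bash
cat >> h.py <<'E'
def held(im):
    W=cloud(im)
    hsv=cv2.cvtColor(im['pixels'],cv2.COLOR_BGR2HSV)
    m=((hsv[...,0]>=4)&(hsv[...,0]<=18)&(hsv[...,1]>150)&(hsv[...,2]>70))
    s=telemetry.read_state();t=np.array(s['position']);Rm=R.from_quat(s['ee_rot']).as_matrix()
    Q=(W[m]-t)@Rm; Q=Q[(abs(Q)<35).all(1)]
    if len(Q): print('held n',len(Q),'min',Q.min(0).round(1),'max',Q.max(0).round(1))
E
python3 - <<'E'
from h import *
st(); im=shot('scene','s6');held(im)
cv2.imwrite('pics/s6z.png',cv2.resize(im['pixels'][180:300,260:400],None,fx=4,fy=4))
E
```

```text
t 8.8 pos [ 469.5 -111.7   92.2] q [ 0.192  0.981 -0.    -0.002] F [-0.2  0.6 -0. ] w 28.0 j [ 0.1   0.31 -0.52 -0.   -0.75 -2.06]
held n 72 min [ -7.8 -13.   -8. ] max [17.9 13.9  5. ]
```

View pics/s6z.png

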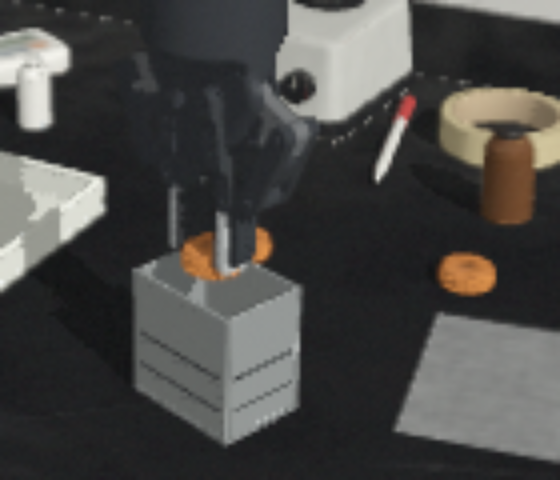

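move_arm(deltas="0 0 0.4 0 0 0; 0 0 0 0 0 0; 0 0 0 0 0 0; 0 0 -1.8 0 0 0; 0 0 0 0 0 0", grip=5.2)

```text
clock: 9.48
position: [472.4, -111.8, 109.3]
ee_rot: [0.191, 0.982, 0.0, 0.002]
contact_force: [-0.0, -1.0, 0.0]
gripper_width: 51.8
```

Run:
```python
from h import *
st(); im=shot('scene','s7');W=cloud(im);caps(im,W)
q=down(1.183)
plan([([663,-200,105],q),([663,-200,2],q)])
```

```text
t 9.47 pos [ 472.4 -111.8  109.3] q [0.191 0.982 0.    0.002] F [-0. -1.  0.] w 51.8 j [ 0.1   0.28 -0.5   0.   -0.79 -2.06]
cap px [389.2 219.9] 12 mean [ 753.8 -202.    47.6] mid [ 754.4 -201.3   47.4]
cap px [388.3 231. ] 26 mean [ 753.1 -202.6   15.1] mid [ 753.7 -200.4   17. ]
cap px [321.3 241.4] 42 mean [630.6 -61.2   8.6] mid [641.6 -52.7   6.4]
cap px [376.2 248.1] 127 mean [ 658.9 -199.4    9.4] mid [ 670.9 -195.8    6.8]
# to [ 663. -200.  105.] n=5
-4.21 -0.20 0.08 0 0 0; -4.21 -0.20 0.07 0 0 0; -4.21 -0.19 0.07 0 0 0; -4.21 -0.19 0.07 0 0 0; -4.21 -0.19 0.07 0 0 0
# to [ 663. -200.    2.] n=3
0 0 3.43 0 0 0; 0 0 3.43 0 0 0; 0 0 3.43 0 0 0
```

move_arm(deltas="-4.2 -0.2 0 0 0 0; -4.2 -0.2 0 0 0 0; -4.2 -0.2 0 0 0 0; -4.2 -0.2 0 0 0 0; -4.2 -0.2 0 0 0 0; 0 0 3.4 0 0 0; 0 0 3.4 0 0 0; 0 0 0 0 0 0")

```text
clock: 10.52
position: [659.3, -199.6, 35.7]
ee_rot: [0.192, 0.981, -0.0, -0.004]
contact_force: [0.9, -0.4, 0.3]
gripper_width: 51.8
```

Run:
```python
from h import *
st(); im=shot('scene','s8');W=cloud(im);caps(im,W)
plan([([663,-200,2],down(1.183))])
```

```text
t 10.53 pos [ 659.3 -199.6   35.7] q [ 0.192  0.981 -0.    -0.004] F [ 0.9 -0.4  0.3] w 51.8 j [-0.06  0.67 -0.03 -0.   -0.88 -1.9 ]
cap px [321.6 239.9] 89 mean [634.  -60.3  11.2] mid [642.2 -53.5   7.5]
cap px [376.4 248.3] 123 mean [ 657.8 -200.2    9.5] mid [ 668.  -196.1    6.4]
# to [ 663. -200.    2.] n=1
-0.19 0.06 3.64 -0.001 -0.004 0.003
```

move_arm(deltas="-0.15 0.05 3.4 0 0 0; 0 0 0 0 0 0")

```text
clock: 10.82
position: [662.7, -199.7, 5.3]
ee_rot: [0.191, 0.981, -0.0, -0.002]
contact_force: [-0.5, -0.4, -0.1]
gripper_width: 52.0
```

move_arm(deltas="0 0 0 0 0 0; 0 0 0 0 0 0; 0 0 0 0 0 0; 0 0 0 0 0 0; 0 0 0 0 0 0; 0 0 -3.4 0 0 0; 0 0 -3.4 0 0 0; 0 0 -3.4 0 0 0; 0 0 0 0 0 0", grip=2.6)

```text
clock: 11.95
position: [666.0, -200.3, 112.6]
ee_rot: [0.191, 0.982, 0.0, 0.004]
contact_force: [-0.2, -0.2, -0.3]
gripper_width: 26.8
```

Run:
```python
from h import *
st(); im=shot('scene','s9');W=cloud(im);caps(im,W,50);held(im)
plan([([472,-112,107],down(1.183))])
```

```text
t 11.95 pos [ 666.  -200.3  112.6] q [0.191 0.982 0.    0.004] F [-0.2 -0.2 -0.3] w 26.8 j [-0.06  0.59  0.04  0.   -1.01 -1.9 ]
cap px [386.3 220.8] 12 mean [ 749.7 -195.5   45.5] mid [ 749.9 -194.2   44.8]
cap px [388.  226.4] 20 mean [ 751.6 -201.    29. ] mid [ 753.  -199.5   29.7]
cap px [388.4 231.7] 25 mean [ 753.5 -202.8   12.8] mid [ 754.7 -201.8   12.5]
cap px [321.5 239.8] 90 mean [634.2 -60.1  11.1] mid [642.6 -53.4   8. ]
held n 78 min [ -8.1 -15.3  -8.2] max [18.3 14.2  5.6]
# to [ 472. -112.  107.] n=5
4.23 0.18 0.05 0 0.001 0; 4.23 0.18 0.05 0 0.001 0; 4.23 0.18 0.05 0 0.001 0; 4.23 0.18 0.06 0 0.001 0; 4.23 0.17 0.06 0 0.001 0
```

move_arm(deltas="4.25 0.17 0 0 0 0; 4.25 0.17 0 0 0 0; 4.25 0.17 0 0 0 0; 4.25 0.17 0 0 0 0; 4.25 0.17 0 0 0 0; 0 0 1.2 0 0 0; 0 0 0 0 0 0")

```text
clock: 12.88
position: [469.6, -112.3, 95.0]
ee_rot: [0.191, 0.982, -0.0, -0.001]
contact_force: [0.4, -0.2, -0.0]
gripper_width: 26.8
```

Run:
```python
from h import *
st(); im=shot('scene','s10');held(im)
plan([([472,-112,88],down(1.183))])
cv2.imwrite('pics/s10z.png',cv2.resize(im['pixels'][180:300,260:400],None,fx=4,fy=4))
```

```text
t 12.88 pos [ 469.6 -112.3   95. ] q [ 0.191  0.982 -0.    -0.001] F [ 0.4 -0.2 -0. ] w 26.8 j [ 0.1   0.3  -0.52 -0.   -0.76 -2.06]
held n 87 min [ -6.4 -16.1 -16.4] max [20.8 13.5  6.7]
# to [ 472. -112.   88.] n=1
-0.14 0.10 0.74 -0.001 -0.001 0.003
```

View pics/s10z.png

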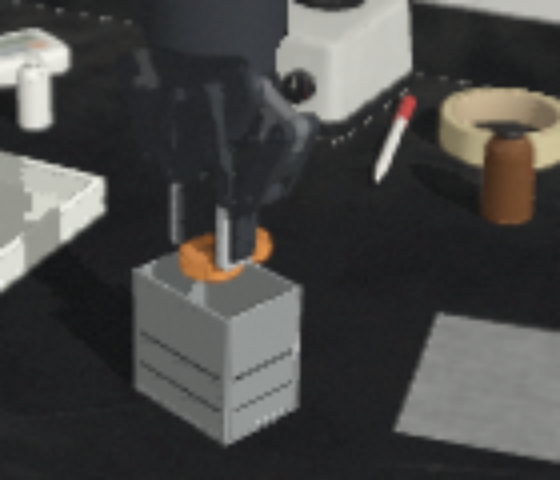

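move_arm(deltas="-0.1 0 0.6 0 0 0; 0 0 0 0 0 0; 0 0 0 0 0 0; 0 0 -1.9 0 0 0; 0 0 0 0 0 0", grip=5.2)

```text
clock: 13.55
position: [472.1, -112.6, 110.2]
ee_rot: [0.191, 0.982, 0.0, 0.002]
contact_force: [-1.1, -0.2, 0.3]
gripper_width: 52.0
```

Run:
```python
from h import *
st()
q=down(1.183)
plan([([635.5,-58.5,107],q),([635.5,-58.5,36],q)])
```

```text
t 13.55 pos [ 472.1 -112.6  110.2] q [0.191 0.982 0.    0.002] F [-1.1 -0.2  0.3] w 52.0 j [ 0.1   0.28 -0.5   0.   -0.79 -2.06]
# to [635.5 -58.5 107. ] n=4
-3.28 2.79 0.10 0 0.001 0.001; -3.27 2.79 0.09 0 0.001 0.001; -3.27 2.79 0.09 0 0.001 0.001; -3.27 2.79 0.08 0 0.001 0.001
# to [635.5 -58.5  36. ] n=2
0 0 3.55 0 0 0; 0 0 3.55 0 0 0
```

move_arm(deltas="-3.27 2.8 0 0 0 0; -3.27 2.8 0 0 0 0; -3.27 2.8 0 0 0 0; -3.27 2.8 0 0 0 0; 0 0 3.6 0 0 0; 0 0 3.6 0 0 0; 0 0 0 0 0 0")

```text
clock: 14.42
position: [631.5, -58.2, 33.2]
ee_rot: [0.192, 0.981, -0.001, -0.004]
contact_force: [-0.2, -1.1, 0.0]
gripper_width: 51.9
```

Run:
```python
from h import *
st(); im=shot('scene','s11');W=cloud(im);caps(im,W)
plan([([635.5,-58.5,3],down(1.183))])
```

```text
t 14.43 pos [631.5 -58.2  33.2] q [ 0.192  0.981 -0.001 -0.004] F [-0.2 -1.1  0. ] w 51.9 j [ 0.16  0.6  -0.19 -0.   -0.8  -2.12]
cap px [388.3 227.2] 58 mean [ 753.  -201.4   26.1] mid [ 755.3 -200.5   27.2]
cap px [321.7 240. ] 88 mean [633.4 -60.9  11.2] mid [634.6 -58.    7.8]
cap px [315.5 256.8] 13 mean [ 483.1 -112.2   53.4] mid [ 483.1 -111.1   52.9]
# to [635.5 -58.5   3. ] n=1
-0.22 0.06 3.27 -0.002 -0.003 0.003
```

move_arm(deltas="-0.25 0.05 3.1 0 0 0; 0 0 0 0 0 0")

```text
clock: 14.72
position: [636.1, -58.6, 5.8]
ee_rot: [0.192, 0.981, -0.0, -0.001]
contact_force: [-0.3, -0.3, 0.8]
gripper_width: 52.0
```

move_arm(deltas="0 0 0 0 0 0; 0 0 0 0 0 0; 0 0 0 0 0 0; 0 0 0 0 0 0; 0 0 0 0 0 0; 0 0 -3.5 0 0 0; 0 0 -3.5 0 0 0; 0 0 -3.5 0 0 0; 0 0 0 0 0 0", grip=2.6)

```text
clock: 15.85
position: [639.1, -58.3, 115.7]
ee_rot: [0.191, 0.982, 0.001, 0.004]
contact_force: [-0.1, 0.2, -0.4]
gripper_width: 27.2
```

Run:
```python
from h import *
st(); im=shot('scene','s12');W=cloud(im);caps(im,W,70);held(im)
plan([([472,-112,107],down(1.183))])
cv2.imwrite('pics/s12z.png',cv2.resize(im['pixels'][160:300,260:400],None,fx=4,fy=4))
```

```text
t 15.85 pos [639.1 -58.3 115.7] q [0.191 0.982 0.001 0.004] F [-0.1  0.2 -0.4] w 27.2 j [ 0.16  0.5  -0.11  0.   -0.95 -2.12]
cap px [387.1 220.8] 16 mean [ 751.4 -197.    45. ] mid [ 752.1 -197.7   43.4]
cap px [387.9 231.3] 32 mean [ 752.8 -201.5   14.1] mid [ 754.2 -197.9   15.2]
cap px [315.5 256.8] 13 mean [ 482.9 -112.3   53.5] mid [ 483.  -112.1   53.7]
held n 70 min [ -8.1 -15.4  -8.5] max [18.5 13.5  5.6]
# to [ 472. -112.  107.] n=4
3.33 -2.80 0.14 0.001 0.001 0.001; 3.33 -2.80 0.15 0.001 0.001 0.001; 3.33 -2.81 0.15 0.001 0.001 0.001; 3.33 -2.81 0.16 0.001 0.001 0.001
```

View pics/s12z.png

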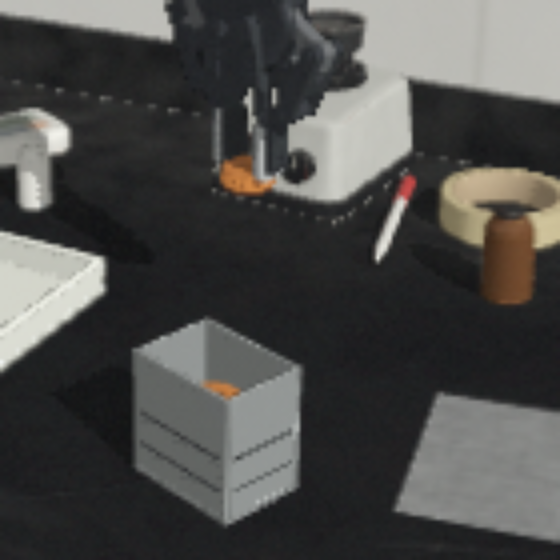

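Cap 3 is held. A cap inside the cup shows at zoom px (220,388), well below the rim.

move_arm(deltas="3.33 -2.81 0 0 0 0; 3.33 -2.81 0 0 0 0; 3.33 -2.81 0 0 0 0; 3.33 -2.81 0 0 0 0; 0 0 2.1 0 0 0; 0 0 0 0 0 0")

```text
clock: 16.65
position: [469.2, -112.8, 88.7]
ee_rot: [0.192, 0.981, -0.0, -0.002]
contact_force: [-0.5, 0.3, 0.9]
gripper_width: 27.4
```

Run:
```python
from h import *
st(); im=shot('scene','s13');held(im)
plan([([472,-112,87],down(1.183))])
```

```text
t 16.65 pos [ 469.2 -112.8   88.7] q [ 0.192  0.981 -0.    -0.002] F [-0.5  0.3  0.9] w 27.4 j [ 0.1   0.31 -0.52 -0.   -0.74 -2.06]
held n 91 min [ -7.6 -15.9  -5. ] max [22.  13.8 34.3]
# to [ 472. -112.   87.] n=1
-0.11 0.12 0.25 -0.001 -0.002 0.003
```

Release, rise, then head towards the plug.

move_arm(deltas="-0.1 0 0.2 0 0 0; 0 0 0 0 0 0; 0 0 0 0 0 0; 0 0 -3 0 0 0; 0 0 -3 0 0 0; -3 2 -1 0 0 0; -3 4 -1 0 0 0; 0 5 0 0 0 0; 0 0 0 0 0 0", grip=5.2)

```text
clock: 17.82
position: [570.4, -31.1, 167.9]
ee_rot: [0.19, 0.982, 0.0, 0.0]
contact_force: [-0.8, -0.5, 0.3]
gripper_width: 52.1
```

Run:
```python
from h import *
s=st(); 
im=shot('scene','s14');W=cloud(im);caps(im,W,90)
im=shot('top','t14');W=cloud(im);caps(im,W,90)
cv2.imwrite('pics/t14z.png',cv2.resize(im['pixels'][170:290,240:400],None,fx=4,fy=4,interpolation=2))
```

```text
t 17.82 pos [570.4 -31.1 167.9] q [0.19  0.982 0.    0.   ] F [-0.8 -0.5  0.3] w 52.1 j [ 0.23  0.35 -0.22 -0.   -1.   -2.18]
cap px [387.  220.5] 17 mean [ 750.6 -197.    46.1] mid [ 750.9 -196.9   46. ]
cap px [388.2 230. ] 43 mean [ 752.9 -202.    17.9] mid [ 753.1 -200.6   19.8]
cap px [314.8 254.4] 63 mean [ 472.7 -115.2   66. ] mid [ 473.3 -114.2   65. ]
cap px [323.6 244.6] 146 mean [ 472.5 -110.7   44.9] mid [ 473.4 -113.    40.3]
```

View pics/t14z.png

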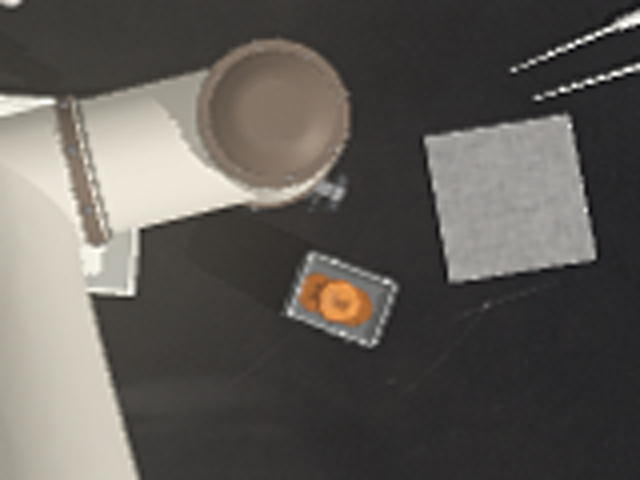

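All six caps are in the cup (zoom px (340,300)). Now the plug: I'll wind the wrist back first so one grasp covers the whole turn.

move_arm(deltas="0 0 0 0 0 -0.18; 0 0 0 0 0 -0.18; 0 0 0 0 0 -0.18; 0 0 0 0 0 -0.18; 0 0 0 0 0 -0.18; 0 0 0 0 0 -0.18; 0 0 0 0 0 -0.18; 0 0 0 0 0 -0.18; 0 0 0 0 0 -0.18; 0 0 0 0 0 -0.18; 0 0 0 0 0 -0.18; 0 0 0 0 0 -0.18")

```text
clock: 19.42
position: [568.2, -34.7, 168.2]
ee_rot: [0.777, -0.63, -0.0, 0.0]
contact_force: [-0.5, 0.3, -0.2]
gripper_width: 51.8
```

move_arm(deltas="0 0 0 0 0 -0.18; 0 0 0 0 0 -0.18; 0 0 0 0 0 -0.18; 0 0 0 0 0 -0.18; 0 0 0 0 0 -0.18; 0 0 0 0 0 -0.18; 0 0 0 0 0 -0.18; 0 0 0 0 0 -0.18; 0 0 0 0 0 -0.18; 0 0 0 0 0 -0.18; 0 0 0 0 0 -0.18; 0 0 0 0 0 0")

```text
clock: 20.92
position: [568.3, -34.5, 168.2]
ee_rot: [0.954, 0.3, -0.0, -0.0]
contact_force: [-0.4, 0.3, -0.8]
gripper_width: 52.0
```

Run:
```python
from h import *
s=st()
im=shot('top','t15');W=cloud(im);z=W[...,2]
m=(z>40)&(z<62)&(W[...,0]>530)&(W[...,0]<620)&(W[...,1]>280)&(W[...,1]<350)
P=W[m];print('plug',P.mean(0),len(P))
im=shot('scene','s15')
plan([([577,308,120],down(0.195)),([577,308,31],down(0.195))])
```

```text
t 20.93 pos [568.3 -34.5 168.2] q [ 0.954  0.3   -0.    -0.   ] F [-0.4  0.3 -0.8] w 52.0 j [ 0.22  0.34 -0.22 -0.   -1.    1.96]
plug [576.04807896 308.00916778  53.24647499] 79
# to [577. 308. 120.] n=7
2.90 -3.94 0.69 0 0 -0.165; 3.51 -3.41 0.69 0 0 -0.165; 4.02 -2.79 0.69 0 0 -0.165; 4.42 -2.09 0.69 0 0 -0.165; 4.70 -1.33 0.69 0 0 -0.165; 4.86 -0.54 0.69 0 0 -0.165; 4.88 0.27 0.69 0 0 -0.165
# to [577. 308.  31.] n=2
0 0 4.45 0 0 0; 0 0 4.45 0 0 0
```

move_arm(deltas="2.90 -3.94 0.69 0 0 -0.165; 3.51 -3.41 0.69 0 0 -0.165; 4.02 -2.79 0.69 0 0 -0.165; 4.42 -2.09 0.69 0 0 -0.165; 4.70 -1.33 0.69 0 0 -0.165; 4.86 -0.54 0.69 0 0 -0.165; 4.88 0.27 0.69 0 0 -0.165; 0 0 0 0 0 0", grip=5.5)

```text
clock: 22.02
position: [575.8, 311.4, 118.6]
ee_rot: [0.633, 0.774, -0.0, -0.0]
contact_force: [-0.1, -0.6, -0.1]
gripper_width: 55.4
```

Run:
```python
from h import *
s=st()
plan([([577,308,70],down(0.195)),([577,308,31],down(0.195))])
```

```text
t 22.02 pos [575.8 311.4 118.6] q [ 0.633  0.774 -0.    -0.   ] F [-0.1 -0.6 -0.1] w 55.4 j [ 0.74  0.53 -0.06 -0.   -0.99  2.6 ]
# to [577. 308.  70.] n=1
-0.36 0.05 4.86 -0.001 0 0.004
# to [577. 308.  31.] n=1
0 0 3.90 0 0 0
```

move_arm(deltas="-0.3 0.1 4.4 0 0 0; 0 0 2.2 0 0 0; 0 0 2.1 0 0 0; 0 0 0 0 0 0")

```text
clock: 22.52
position: [576.9, 304.0, 31.2]
ee_rot: [0.635, 0.772, -0.002, -0.0]
contact_force: [0.1, -1.2, 0.8]
gripper_width: 54.8
```

Run:
```python
from h import *
s=st(); im=shot('scene','s16')
cv2.imwrite('pics/s16z.png',cv2.resize(im['pixels'][140:260,140:300],None,fx=4,fy=4))
```

```text
t 22.52 pos [576.9 304.   31.2] q [ 0.635  0.772 -0.002 -0.   ] F [ 0.1 -1.2  0.8] w 54.8 j [ 0.73  0.62 -0.14 -0.   -0.81  2.6 ]
```

View pics/s16z.png

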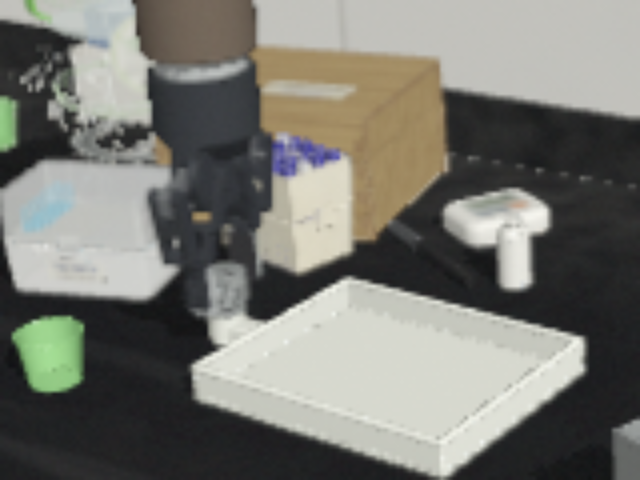

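move_arm(deltas="0.1 0 0 0 0 0; 0 0 0 0 0 0; 0 0 0 0 0 0")

```text
clock: 22.95
position: [578.0, 307.1, 33.6]
ee_rot: [0.634, 0.773, 0.001, 0.0]
contact_force: [-0.1, -0.3, -0.2]
gripper_width: 54.9
```

move_arm(deltas="0 0 0 0 0 0; 0 0 0 0 0 0; 0 0 0 0 0 0; 0 0 0 0 0 0; 0 0 0 0 0 0; 0 0 0 0 0 0", grip=2.6)

```text
clock: 23.7
position: [578.6, 307.3, 33.5]
ee_rot: [0.634, 0.773, 0.001, 0.0]
contact_force: [3.6, -1.6, 5.0]
gripper_width: 29.9
```

move_arm(deltas="0 0 0.02 0 0 0.17; 0 0 0.02 0 0 0.17; 0 0 0.02 0 0 0.17; 0 0 0.02 0 0 0.17; 0 0 0.02 0 0 0.17; 0 0 0.02 0 0 0.17; 0 0 0.02 0 0 0.17; 0 0 0.02 0 0 0.17; 0 0 0.02 0 0 0.17; 0 0 0.02 0 0 0.17; 0 0 0 0 0 0")

```text
clock: 25.08
position: [578.3, 307.5, 31.4]
ee_rot: [0.999, 0.035, 0.001, -0.001]
contact_force: [4.0, 0.8, 4.9]
gripper_width: 30.0
```

Run:
```python
from h import *
s=st(); print(np.round(s['wrist_torque'],3),np.round(s['joint_efforts'],2))
```

```text
t 25.07 pos [578.3 307.5  31.4] q [ 0.999  0.035  0.001 -0.001] F [4.  0.8 4.9] w 30.0 j [ 0.74  0.62 -0.14  0.   -0.81  0.91]
[ 0.095 -0.834 -0.087] [  0.79 -42.84  11.85   2.14  -0.67  -0.22]
```

Turning with light torque. I'll carry on.

move_arm(deltas="0 0 0.02 0 0 0.17; 0 0 0.02 0 0 0.17; 0 0 0.02 0 0 0.17; 0 0 0.02 0 0 0.17; 0 0 0.02 0 0 0.17; 0 0 0.02 0 0 0.17; 0 0 0.02 0 0 0.17; 0 0 0.02 0 0 0.17; 0 0 0.02 0 0 0.17; 0 0 0.02 0 0 0.17; 0 0 0 0 0 0")

```text
clock: 26.45
position: [578.5, 306.6, 29.6]
ee_rot: [-0.687, 0.726, -0.001, 0.0]
contact_force: [4.0, -1.3, 6.3]
gripper_width: 30.0
```

Run:
```python
from h import *
s=st(); print(np.round(s['wrist_torque'],3),np.round(s['joint_efforts'],2))
```

```text
t 26.45 pos [578.5 306.6  29.6] q [-0.687  0.726 -0.001  0.   ] F [ 4.  -1.3  6.3] w 30.0 j [ 0.73  0.62 -0.14  0.   -0.81 -0.79]
[-0.665 -1.121  0.53 ] [  1.99 -42.53  12.14   1.2   -0.37  -0.69]
```

move_arm(deltas="0 0 0 0 0 0.1; 0 0 0 0 0 0.1; 0 0 0 0 0 0.1; 0 0 0 0 0 0.1; 0 0 0 0 0 0.1; 0 0 0 0 0 0")

```text
clock: 27.2
position: [578.9, 308.1, 29.5]
ee_rot: [-0.487, 0.873, -0.0, 0.002]
contact_force: [4.6, 2.0, 3.1]
gripper_width: 29.9
```

Run:
```python
from h import *
s=st(); print(np.round(s['wrist_torque'],3),np.round(s['joint_efforts'],2))
```

```text
t 27.2 pos [578.9 308.1  29.5] q [-0.487  0.873 -0.     0.002] F [4.6 2.  3.1] w 29.9 j [ 0.74  0.62 -0.14  0.   -0.8  -1.29]
[ 0.38  -1.364  1.023] [ -0.33 -43.48  10.88   1.19  -1.3   -1.1 ]
```

move_arm(deltas="0 0 0 0 0 0.1; 0 0 0 0 0 0.1; 0 0 0 0 0 0.1; 0 0 0 0 0 0")

```text
clock: 27.7
position: [576.8, 306.1, 29.2]
ee_rot: [-0.35, 0.937, -0.001, -0.001]
contact_force: [1.0, -1.7, 7.5]
gripper_width: 30.1
```

Run:
```python
from h import *
s=st(); print(np.round(s['wrist_torque'],3),np.round(s['joint_efforts'],2))
im=shot('scene','s17')
cv2.imwrite('pics/s17z.png',cv2.resize(im['pixels'][180:250,170:240],None,fx=8,fy=8))
```

```text
t 27.7 pos [576.8 306.1  29.2] q [-0.35   0.937 -0.001 -0.001] F [ 1.  -1.7  7.5] w 30.1 j [ 0.74  0.62 -0.14  0.   -0.81 -1.59]
[-0.409 -0.12   0.894] [  0.22 -41.69  12.7    1.51   0.13  -1.04]
```

View pics/s17z.png

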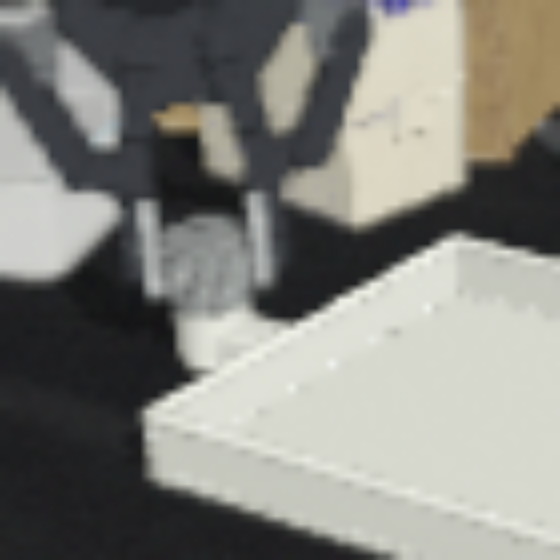

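move_arm(deltas="0 0 0 0 0 0; 0 0 0 0 0 0; 0 0 0 0 0 0; 0 0 -3 0 0 0; 0 0 -5 0 0 0; 0 0 -5 0 0 0; 0 0 0 0 0 0", grip=5.5)

```text
clock: 28.62
position: [579.7, 308.5, 164.0]
ee_rot: [-0.348, 0.938, 0.001, 0.005]
contact_force: [0.4, 0.3, -0.8]
gripper_width: 55.0
```

Run:
```python
from h import *
s=st()
im=shot('scene');W=cloud(im);z=W[...,2]
m=(z>36)&(z<62)&(W[...,0]>530)&(W[...,0]<620)&(W[...,1]>280)&(W[...,1]<350)
print('plug scene',np.sort(W[m][:,2])[-8:].round(1),m.sum())
D=[([-1.02,.385,.008,0,-1.194,-.259],[181.6,-598,231.3]),([-.4,.38,-.38,0,-.82,-1.55],[411.8,-346.7,99]),([-.41,.52,-.46,0,-.59,-1.55],[408.8,-351.1,2.3]),
([.1,.29,-.5,0,-.78,-2.06],[470.4,-113.8,102.5]),([-.24,.29,-.49,0,-.79,-1.72],[409.5,-264.7,108.4]),([-.06,.67,-.03,0,-.88,-1.9],[659.3,-199.6,35.7]),
([.16,.6,-.19,0,-.8,-2.12],[631.5,-58.2,33.2]),([.16,.5,-.11,0,-.95,-2.12],[639.1,-58.3,115.7]),([.23,.35,-.22,0,-1,-2.18],[570.4,-31.1,167.9]),([.74,.53,-.06,0,-.99,2.6],[575.8,311.4,118.6]),([.73,.62,-.14,0,-.81,2.6],[576.9,304,31.2]),(s['joints'],s['position'])]
J=np.array([d[0] for d in D]);P=np.array([d[1] for d in D])
from scipy.optimize import least_squares
def fk(J,p):
    d,L2,L4,off,tl,a3=p
    f=J[:,2]-J[:,1]
    r=L2*np.sin(J[:,1])+L4*np.cos(f)-a3*np.sin(f)
    z=d+L2*np.cos(J[:,1])+L4*np.sin(f)+a3*np.cos(f)-tl
    c,s=np.cos(J[:,0]),np.sin(J[:,0])
    return np.stack([r*c+off*s,r*s-off*c,z],1)
# tl merges with d (tool always down) -> fix tl=0
for a in (0,1):
    r=least_squares(lambda p:(fk(J,[p[0],p[1],p[2],p[3],0,a*p[4]])-P).ravel(),[0,540,540,160,0])
    print(r.x.round(1),np.abs(r.fun).max(),r.fun.std())
```

```text
t 28.62 pos [579.7 308.5 164. ] q [-0.348  0.938  0.001  0.005] F [ 0.4  0.3 -0.8] w 55.0 j [ 0.74  0.48 -0.01  0.   -1.07 -1.6 ]
plug scene [51.8 52.1 52.1 52.2 52.3 52.7 52.8 53.1] 96
[-130.4  560.   424.4  159.2    0. ] 5.321855691339351 1.6027574863510845
[-128.4  562.2  426.1  159.2   -3.8] 5.0213407463596695 1.5539568011205507
```

```bash
cat > kin.py <<'E'
import numpy as np
from scipy.spatial.transform import Rotation as R
from scipy.optimize import least_squares
PRM=dict(dt=-130.4,L2=560.,L4=424.4,off=159.2,tl=375.,s4=-1)
LO=np.array([-3.14,-1.21,-1.07,-3.16,-2.99,-3.1]);HI=np.array([3.14,2.06,1.41,2.05,-.16,3.1])
def fk(j,P=PRM):
    A=R.from_euler('z',j[0])*R.from_euler('y',j[1])
    F=R.from_euler('z',j[0])*R.from_euler('y',j[1]-j[2])
    w=np.array([0,0,P['dt']+P['tl']])+A.apply([0,0,P['L2']])+F.apply([P['L4'],0,0])
    Wr=F*R.from_euler('x',P['s4']*j[3])*R.from_euler('y',-j[4])*R.from_euler('x',-j[5])
    p=w+Wr.apply([P['tl'],0,0])+(F*R.from_euler('x',P['s4']*j[3])).apply([0,-P['off'],0])
    M=Wr.as_matrix(); 
    return p,R.from_matrix(np.stack([-M[:,1],-M[:,2],M[:,0]],1)),w
def ik(p,r,j0,P=PRM):
    def f(j):
        a,b,_=fk(j,P)
        return np.concatenate([(a-p)/100,(b.inv()*r).as_rotvec()])
    s=least_squares(f,j0,bounds=(LO-.5,HI+.5),xtol=1e-12,ftol=1e-12)
    return s.x,np.abs(s.fun).max()
def lookR(t,yaxis):
    z=np.array(t,float);z/=np.linalg.norm(z);y=np.array(yaxis,float);y-=z*(y@z);y/=np.linalg.norm(y)
    return R.from_matrix(np.stack([np.cross(y,z),y,z],1))
E
python3 - <<'E'
from h import *; import kin
s=st(); a,b,w=kin.fk(s['joints']); print(a.round(1),b.as_quat().round(3))
u=np.array([.378,.926,0]); n=np.array([.926,-.378,0])
al=np.radians(20); t=u*np.cos(al)-np.array([0,0,np.sin(al)])
for s4 in (-1,1):
  P=dict(kin.PRM,s4=s4)
  for sg in (1,-1):
    for j0 in ([-.3,.4,-.4,-1.57*1,-1.5,0],[-.3,.4,-.4,1.57*1,-1.5,0]):
      j,e=kin.ik(np.array([472,-112,30]),kin.lookR(t,sg*n),np.array(j0),P); print(s4,sg,j.round(2),round(e,4),kin.fk(j,P)[2].round())
      for k in (-1,1):
        j2,e2=kin.ik(np.array([569,165,85]),kin.lookR([.054,1,0],-sg*n),j+np.array([0,0,0,0,0,k*np.pi]),P); print('    inv',j2.round(2),round(e2,4))
E
```

```text
t 28.68 pos [578.2 307.6 160.9] q [-0.348  0.938  0.001  0.002] F [-0.9 -0.5 -0.8] w 55.5 j [ 0.74  0.49 -0.01 -0.   -1.07 -1.6 ]
[578.  308.3 162. ] [-0.348  0.938  0.001  0.002]
-1 1 [-0.77  0.9  -0.1  -1.07 -1.47 -2.09] 0.0 [ 477. -465.  233.]Traceback (most recent call last):
  File "<stdin>", line 11, in <module>
  File "kin.py", line 18, in ik
    s=least_squares(f,j0,bounds=(LO-.5,HI+.5),xtol=1e-12,ftol=1e-12)
    return func(*args, **kwargs)
    raise ValueError("Initial guess is outside of provided bounds")
ValueError: Initial guess is outside of provided bounds
```

```bash
sed -i 's/bounds=(LO-.5,HI+.5),//' kin.py
cat > q.py <<'E'
from h import *; import kin
u=np.array([.378,.926,0]); n=np.array([.926,-.378,0])
al=np.radians(20); t=u*np.cos(al)-np.array([0,0,np.sin(al)])
wr=lambda j:np.r_[j[:3],(j[3:]+np.pi)%(2*np.pi)-np.pi]
for s4 in (-1,1):
  P=dict(kin.PRM,s4=s4)
  for sg in (1,-1):
    for j0 in ([-.3,.4,-.4,-1.57*1,-1.5,0],[-.3,.4,-.4,1.57*1,-1.5,0]):
      j,e=kin.ik(np.array([472,-112,30]),kin.lookR(t,sg*n),np.array(j0),P); print(s4,sg,j.round(2),round(e,4),kin.fk(j,P)[2].round())
      if e<.01:
       for k in (-1,1):
        j2,e2=kin.ik(np.array([569,165,85]),kin.lookR([.054,1,0],-sg*n),j+np.array([0,0,0,0,0,k*np.pi]),P); print('    inv',j2.round(2),round(e2,4))
E
python3 q.py
```

```text
-1 1 [-0.77  0.9  -0.1  -1.07 -1.47 -2.09] 0.0 [ 477. -465.  233.]
    inv [-0.31  1.05  0.05 -1.36 -1.71 -5.28] 0.0
    inv [-0.31  1.05  0.05 -1.36 -1.71  1.01] 0.0
-1 1 [ 2.37 -0.9  -3.04  2.08 -1.47 -2.09] 0.0 [ 477. -465.  233.]
    inv [ 2.83 -1.05 -3.2   1.78 -1.71 -5.28] 0.0
    inv [ 2.83 -1.05 -3.2   1.78 -1.71  1.01] 0.0
-1 -1 [-0.77  0.9  -0.1  -1.07 -1.47  1.05] 0.0 [ 477. -465.  233.]
    inv [-0.31  1.05  0.05 -1.36 -1.71 -2.13] 0.0
    inv [-0.31  1.05  0.05 -1.36 -1.71  4.15] 0.0
-1 -1 [-0.77  0.9  -0.1  -1.07 -1.47  1.05] 0.0 [ 477. -465.  233.]
    inv [-0.31  1.05  0.05 -1.36 -1.71 -2.13] 0.0
    inv [-0.31  1.05  0.05 -1.36 -1.71  4.15] 0.0
1 1 [ 2.37 -0.9  -3.04 -2.08 -1.47 -2.09] 0.0 [ 477. -465.  233.]
    inv [ 2.83 -1.05 -3.2  -1.78 -1.71 -5.28] 0.0
    inv [ 2.83 -1.05 -3.2  -1.78 -1.71  1.01] 0.0
1 1 [-0.77  0.9  -0.1   1.07 -1.47 -2.09] 0.0 [ 477. -465.  233.]
    inv [-0.31  1.05  0.05  1.36 -1.71 -5.28] 0.0
    inv [-0.31  1.05  0.05  1.36 -1.71  1.01] 0.0
1 -1 [-0.77  0.9  -0.1   1.07 -1.47  1.05] 0.0 [ 477. -465.  233.]
    inv [-0.31  1.05  0.05  1.36 -1.71 -2.13] 0.0
    inv [-0.31  1.05  0.05  1.36 -1.71  4.15] 0.0
1 -1 [-0.77  0.9  -0.1   1.07 -1.47  1.05] 0.0 [ 477. -465.  233.]
    inv [-0.31  1.05  0.05  1.36 -1.71 -2.13] 0.0
    inv [-0.31  1.05  0.05  1.36 -1.71  4.15] 0.0
```

Run:
```python
from h import *
s=st()
plan([([480,50,230],down(2.2)),([390,-230,230],down(2.75))])
```

```text
t 28.68 pos [578.2 307.6 160.9] q [-0.348  0.938  0.001  0.002] F [-0.9 -0.5 -0.8] w 55.5 j [ 0.74  0.49 -0.01 -0.   -1.07 -1.6 ]
# to [480.  50. 230.] n=6
4.03 -2.19 -1.17 0 0.001 0.013; 4.01 -2.24 -1.17 0 0.001 0.013; 3.98 -2.30 -1.16 0 0.001 0.013; 3.94 -2.35 -1.16 0 0.001 0.013; 3.91 -2.40 -1.16 0 0.001 0.013; 3.88 -2.46 -1.15 0 0.001 0.013
# to [ 390. -230.  230.] n=6
3.96 -2.89 0 0 0 -0.092; 4.21 -2.52 0 0 0 -0.092; 4.42 -2.12 0 0 0 -0.092; 4.60 -1.71 0 0 0 -0.092; 4.73 -1.28 0 0 0 -0.092; 4.83 -0.84 0 0 0 -0.092
```

move_arm(deltas="4.0 -2.2 -1.16 0 0 0.013; 4.0 -2.25 -1.16 0 0 0.013; 3.98 -2.30 -1.16 0 0 0.013; 3.94 -2.35 -1.16 0 0 0.013; 3.91 -2.40 -1.16 0 0 0.013; 3.88 -2.46 -1.15 0 0 0.013; 3.96 -2.89 0 0 0 -0.092; 4.21 -2.52 0 0 0 -0.092; 4.42 -2.12 0 0 0 -0.092; 4.60 -1.71 0 0 0 -0.092; 4.73 -1.28 0 0 0 -0.092; 4.83 -0.84 0 0 0 -0.092", grip=8.54)

```text
clock: 30.18
position: [389.8, -231.9, 226.8]
ee_rot: [-0.559, 0.829, 0.001, -0.001]
contact_force: [0.7, 0.5, 0.3]
gripper_width: 85.8
```

Run:
```python
from h import *; import kin
s=st()
im=shot('top','t20');W=cloud(im);z=W[...,2]
caps(im,W,90)
m=(z>40)&(z<62)&(W[...,0]>530)&(W[...,0]<620)&(W[...,1]>280)&(W[...,1]<350)
print('plug',W[m].mean(0),m.sum(), np.median(W[m][:,2]))
m=(z>65)&(z<130)&(W[...,0]>410)&(W[...,0]<540)&(W[...,1]>-180)&(W[...,1]<-50)
print('cup',cv2.minAreaRect(W[m][:,:2].astype(np.float32)),m.sum())
u=np.array([.378,.926,0]); n=np.array([.926,-.378,0])
al=np.radians(15); t=u*np.cos(al)-np.array([0,0,np.sin(al)])
r=kin.lookR(t,-n); cup=np.array([472.7,-112,0])
G=cup-15*u+[0,0,31]; T=G+19*t; C=T-110*t
print('T',T,'C',C)
j=np.array(s['joints'])
from scipy.spatial.transform import Slerp
r0=R.from_quat(s['ee_rot']);p0=np.array(s['position'])
for f in np.linspace(0,1,7):
    rr=r0*R.from_rotvec(f*(r0.inv()*r).as_rotvec()); j,e=kin.ik(p0+f*(C+[0,0,80]-p0),rr,j); print(f.round(2),j.round(2),round(e,4))
plan([(C+[0,0,80],r)])
```

```text
t 30.18 pos [ 389.8 -231.9  226.8] q [-0.559  0.829  0.001 -0.001] F [0.7 0.5 0.3] w 85.8 j [-0.18  0.09 -0.4  -0.   -1.08 -0.21]
cap px [323.2 242.7] 86 mean [ 479.1 -109.4   45.4] mid [ 478.5 -113.1   42. ]
plug [576.67196097 308.45412441  49.30579003] 79 49.35463185475646
cup ((482.43603515625, -114.87251281738281), (77.0674819946289, 40.22309875488281), 72.4798355102539) 86
T [ 473.96727928 -108.89550101   26.08243814] C [ 433.80408343 -207.28470568   54.5525331 ]
0.0 [-0.18  0.09 -0.4  -0.   -1.08 -0.2 ] 0.0
0.17 [-0.36  0.15 -0.3  -0.24 -1.13  0.08] 0.0
0.33 [-0.54  0.25 -0.21 -0.46 -1.22  0.34] 0.0
0.5 [-0.68  0.37 -0.14 -0.64 -1.34  0.54] 0.0
0.67 [-0.8   0.5  -0.08 -0.78 -1.47  0.7 ] 0.0
0.83 [-0.88  0.66 -0.03 -0.9  -1.6   0.82] 0.0
1.0 [-0.93  0.82  0.03 -1.   -1.74  0.91] 0.0
# to [ 433.8 -207.3  134.6] n=8
-0.54 -0.40 1.15 0.001 -0.164 0; -0.35 -0.40 1.22 0.001 -0.164 0; -0.14 -0.40 1.26 0.001 -0.164 0; 0.07 -0.40 1.27 0.001 -0.164 0; 0.27 -0.40 1.24 0.001 -0.164 0; 0.47 -0.40 1.18 0.001 -0.164 0; 0.66 -0.40 1.09 0.001 -0.164 0; 0.83 -0.40 0.97 0.001 -0.164 0
```

The plug top has sunk from 54 to about 49–50 mm, which matches the fully tight end position. Now I tilt the tool for a side grasp of the cup.

move_arm(deltas="-0.54 -0.40 1.15 0 -0.164 0; -0.35 -0.40 1.22 0 -0.164 0; -0.14 -0.40 1.26 0 -0.164 0; 0.07 -0.40 1.27 0 -0.164 0; 0 0 0 0 0 0")

```text
clock: 30.85
position: [412.8, -217.9, 178.7]
ee_rot: [-0.525, 0.788, 0.183, 0.266]
contact_force: [0.3, -0.6, 0.1]
gripper_width: 85.4
```

Run:
```python
from h import *; import kin
s=st(); j=np.array(s['joints'])
for s4 in (-1,1):
  for tl in (325,350,375,400,425):
    a,b,w=kin.fk(j,dict(kin.PRM,s4=s4,tl=tl)); print(s4,tl,(a-s['position']).round(1),b.as_quat().round(3))
```

```text
t 30.85 pos [ 412.8 -217.9  178.7] q [-0.525  0.788  0.183  0.266] F [ 0.3 -0.6  0.1] w 85.4 j [-0.6   0.32 -0.17 -0.67 -1.32  0.45]
-1 325 [ 7.3 15.4  6.9] [-0.525  0.788  0.183  0.266]
-1 350 [12.9 29.5 12.1] [-0.525  0.788  0.183  0.266]
-1 375 [18.6 43.7 17.3] [-0.525  0.788  0.183  0.266]
-1 400 [24.3 57.9 22.5] [-0.525  0.788  0.183  0.266]
-1 425 [30.  72.1 27.7] [-0.525  0.788  0.183  0.266]
1 325 [-135.7 -357.   180.8] [ 0.703 -0.634 -0.026  0.322]
1 350 [-146.8 -367.5  186.1] [ 0.703 -0.634 -0.026  0.322]
1 375 [-157.9 -378.   191.3] [ 0.703 -0.634 -0.026  0.322]
1 400 [-169.  -388.5  196.5] [ 0.703 -0.634 -0.026  0.322]
1 425 [-180.1 -399.   201.7] [ 0.703 -0.634 -0.026  0.322]
```

```bash
sed -i 's/tl=375./tl=298./' kin.py
cat > g.py <<'E'
from h import *; import kin
u=np.array([.378,.926,0]); n=np.array([.926,-.378,0])
al=np.radians(15); t=u*np.cos(al)-np.array([0,0,np.sin(al)])
r=kin.lookR(t,-n); cup=np.array([472.7,-112,0])
G=cup-15*u+[0,0,31]; T=G+19*t; C=T-110*t
def path(wps,j,p,rr0,n=5):
    for (p1,r1) in wps:
        for f in np.linspace(0,1,n+1)[1:]:
            rr=rr0*R.from_rotvec(f*(rr0.inv()*r1).as_rotvec()); j,e=kin.ik(p+f*(p1-p),rr,j)
            w=kin.fk(j)[2]; print(j.round(2),round(e,4),'wrist',w.round(), 'BAD' if ((j<kin.LO)|(j>kin.HI)).any() else '')
        p,rr0=p1,r1
    return j
E
python3 - <<'E'
from g import *
s=st()
path([(C+[0,0,80],r),(C,r),(T,r),(T+[0,0,80],r),(np.array([569,165,160]),kin.lookR([.054,.966,-.259],-n)),(np.array([569,165,85]),kin.lookR([.054,1,0],-n))],np.array(s['joints']),np.array(s['position']),R.from_quat(s['ee_rot']))
plan([(C+[0,0,80],r),(C,r)])
E
```

```text
t 30.85 pos [ 412.8 -217.9  178.7] q [-0.525  0.788  0.183  0.266] F [ 0.3 -0.6  0.1] w 85.4 j [-0.6   0.32 -0.17 -0.67 -1.32  0.45]
[-0.67  0.38 -0.14 -0.76 -1.39  0.55] 0.0 wrist [ 452. -356.  475.] 
[-0.72  0.45 -0.12 -0.85 -1.46  0.64] 0.0 wrist [ 450. -398.  443.] 
[-0.77  0.52 -0.1  -0.93 -1.54  0.71] 0.0 wrist [ 448. -435.  405.] 
[-0.81  0.6  -0.08 -1.01 -1.62  0.78] 0.0 wrist [ 446. -467.  361.] 
[-0.84  0.68 -0.06 -1.07 -1.7   0.84] 0.0 wrist [ 445. -493.  314.] 
[-0.84  0.71 -0.07 -1.07 -1.69  0.87] 0.0 wrist [ 447. -495.  295.] 
[-0.84  0.74 -0.07 -1.07 -1.67  0.89] 0.0 wrist [ 450. -497.  276.] 
[-0.83  0.76 -0.07 -1.06 -1.66  0.92] 0.0 wrist [ 452. -498.  257.] 
[-0.83  0.79 -0.07 -1.06 -1.65  0.94] 0.0 wrist [ 453. -500.  238.] 
[-0.83  0.82 -0.07 -1.06 -1.63  0.97] 0.0 wrist [ 455. -502.  219.] 
[-0.81  0.82 -0.09 -1.08 -1.6   0.98] 0.0 wrist [ 464. -483.  212.] 
[-0.78  0.83 -0.11 -1.11 -1.58  0.99] 0.0 wrist [ 473. -464.  204.] 
[-0.75  0.83 -0.13 -1.13 -1.55  1.01] 0.0 wrist [ 482. -445.  197.] 
[-0.72  0.84 -0.15 -1.16 -1.53  1.02] 0.0 wrist [ 491. -426.  189.] 
[
[... 631 characters left out ...]
2 -0.1  -1.29 -1.49  0.66] 0.0 wrist [ 624. -158.  341.] 
[-0.15  0.63 -0.05 -1.31 -1.48  0.58] 0.0 wrist [654. -96. 358.] 
[-0.16  0.68 -0.05 -1.35 -1.51  0.66] 0.0 wrist [ 660. -107.  323.] 
[-0.18  0.73 -0.05 -1.38 -1.54  0.73] 0.0 wrist [ 665. -118.  288.] 
[-0.19  0.78 -0.04 -1.41 -1.58  0.8 ] 0.0 wrist [ 670. -127.  252.] 
[-0.2   0.84 -0.04 -1.43 -1.62  0.86] 0.0 wrist [ 675. -134.  217.] 
[-0.2   0.89 -0.03 -1.45 -1.66  0.92] 0.0 wrist [ 680. -139.  181.] 
# to [ 433.8 -207.3  134.6] n=4
0.32 -0.39 1.14 0 -0.163 -0.002; 0.50 -0.39 1.08 0 -0.163 -0.002; 0.67 -0.39 0.98 0 -0.163 -0.002; 0.82 -0.39 0.86 0 -0.163 -0.002
# to [ 433.8 -207.3   54.6] n=2
3.86 0 1.04 0 0 0; 3.86 0 1.04 0 0 0
```

move_arm(deltas="0.32 -0.39 1.14 0 -0.163 0; 0.50 -0.39 1.08 0 -0.163 0; 0.67 -0.39 0.98 0 -0.163 0; 0.82 -0.39 0.86 0 -0.163 0; 2.5 0 0.7 0 0 0; 0 0 0 0 0 0")

```text
clock: 31.6
position: [434.9, -204.5, 110.7]
ee_rot: [-0.442, 0.659, 0.342, 0.503]
contact_force: [0.3, 0.3, -0.2]
gripper_width: 85.2
```

Run:
```python
from g import *
s=st(); M=R.from_quat(s['ee_rot']).as_matrix(); print(M.round(3), r.as_matrix().round(3))
im=shot('scene','s21');W=cloud(im);z=W[...,2]
m=(z>72)&(z<90)&(W[...,0]>410)&(W[...,0]<540)&(W[...,1]>-180)&(W[...,1]<-50)
print('cup',cv2.minAreaRect(W[m][:,:2].astype(np.float32)),m.sum())
im=shot('top','t21');W=cloud(im);z=W[...,2]
m=(z>65)&(z<90)&(W[...,0]>410)&(W[...,0]<540)&(W[...,1]>-180)&(W[...,1]<-50)
print('cup',cv2.minAreaRect(W[m][:,:2].astype(np.float32)),m.sum());caps(im,W,90)
plan([(C,r),(T,r)])
```

```text
t 31.6 pos [ 434.9 -204.5  110.7] q [-0.442  0.659  0.342  0.503] F [ 0.3  0.3 -0.2] w 85.2 j [-0.83  0.72 -0.07 -1.07 -1.68  0.87]
[[-0.103 -0.927  0.361]
 [-0.238  0.375  0.896]
 [-0.966  0.006 -0.259]] [[-0.098 -0.926  0.365]
 [-0.24   0.378  0.894]
 [-0.966  0.    -0.259]]
cup ((472.9700927734375, -112.71125793457031), (79.91664123535156, 58.19648742675781), 67.44884490966797) 262
cup ((472.9824523925781, -111.6702880859375), (76.06480407714844, 56.0489501953125), 67.86827850341797) 144
cap px [323.6 244.6] 147 mean [ 472.6 -110.5   45.4] mid [ 473.4 -113.3   42.9]
# to [ 433.8 -207.3   54.6] n=2
2.86 0.06 0.64 0.001 -0.001 0; 2.86 0.06 0.64 0.001 -0.001 0
# to [ 474.  -108.9   26.1] n=3
0 0 3.67 0 0 0; 0 0 3.67 0 0 0; 0 0 3.67 0 0 0
```

View pics/s21.png

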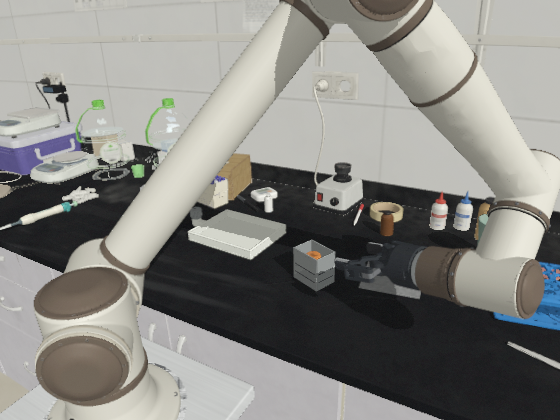

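View pics/t21.png

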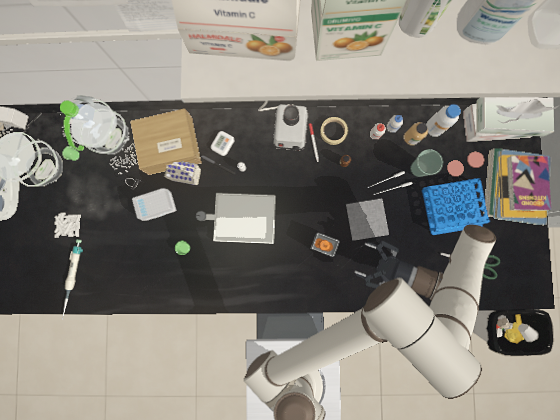

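Run:
```python
from g import *
im=shot('top');W=cloud(im)
rack=W[182:235,422:452]; hs=cv2.cvtColor(im['pixels'],cv2.COLOR_BGR2HSV)[182:235,422:452]
m=(hs[...,0]>95)&(hs[...,0]<125)&(hs[...,1]>150)
P=rack[m]; print('rack',np.nanmin(P,0),np.nanmax(P,0))
P=W[225:260,455:495].reshape(-1,3);P=P[P[:,2]>150];print('wristtop',np.nanmin(P,0),np.nanmax(P,0))
P=W[255:300,410:470].reshape(-1,3);P=P[P[:,2]>100];print('j6 housing',np.nanmin(P,0),np.nanmax(P,0))
```

```text
rack [ 504.23731074 -573.60893053   -7.38449472] [ 688.34826001 -466.14303294   64.16815462]
wristtop [ 424.73688462 -540.13080655  271.40650404] [ 517.11631364 -410.52465519  399.88296464]
j6 housing [ 305.13590192 -452.74747054  162.92260175] [ 437.34839699 -208.41714953  632.16433701]
```

The path is clear of the rack: its top is at 64 mm and the wrist housing stays above about 117 mm. I'll lower and advance.

move_arm(deltas="2.86 0.06 0.64 0 0 0; 2.86 0.06 0.64 0 0 0; 0 0 0 0 0 0")

```text
clock: 32.12
position: [433.4, -207.4, 53.9]
ee_rot: [-0.443, 0.659, 0.34, 0.504]
contact_force: [0.4, 0.4, 1.1]
gripper_width: 85.4
```

Run:
```python
from g import *
s=st(); print(r.inv().apply(np.array(s['position'])-T),((R.from_quat(s['ee_rot']).inv()*r).as_rotvec()).round(3))
plan([(T,r)])
im=shot('scene','s22')
cv2.imwrite('pics/s22z.png',cv2.resize(im['pixels'][220:330,280:470],None,fx=4,fy=4))
```

```text
t 32.12 pos [ 433.4 -207.4   53.9] q [-0.443  0.659  0.34   0.504] F [0.4 0.4 1.1] w 85.4 j [-0.83  0.82 -0.07 -1.06 -1.63  0.96]
[   0.6751575     0.30866326 -110.14387173] [ 0.002 -0.001 -0.001]
# to [ 474.  -108.9   26.1] n=3
-0.03 -0.02 3.67 0.001 0 0; -0.02 -0.01 3.67 0.001 0 0; -0.02 -0.01 3.67 0.001 0 0
```

View pics/s22z.png

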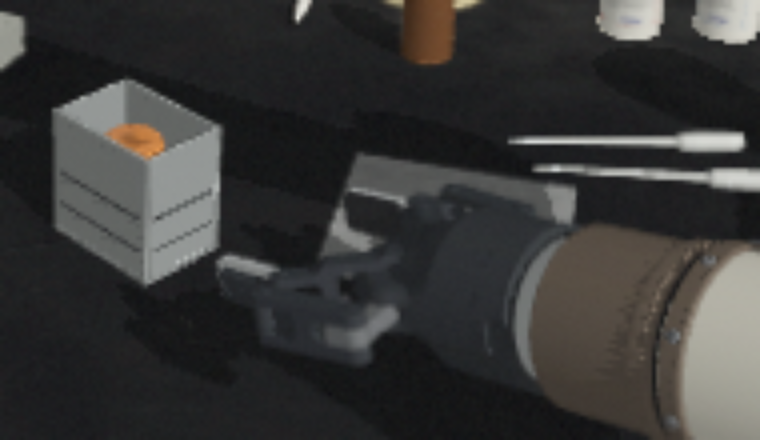

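The jaws are aligned with the cup's narrow sides. Advancing.

move_arm(deltas="0 0 2.5 0 0 0; 0 0 2.5 0 0 0; 0 0 2.5 0 0 0; 0 0 1.5 0 0 0; 0 0 0 0 0 0")

```text
clock: 32.8
position: [466.3, -126.1, 30.1]
ee_rot: [-0.443, 0.658, 0.34, 0.504]
contact_force: [0.4, -0.7, 0.6]
gripper_width: 85.3
```

Run:
```python
from g import *
s=st(); print(r.inv().apply(np.array(s['position'])-T).round(1))
im=shot('scene','s23')
cv2.imwrite('pics/s23z.png',cv2.resize(im['pixels'][220:330,280:470],None,fx=4,fy=4))
```

```text
t 32.8 pos [ 466.3 -126.1   30.1] q [-0.443  0.658  0.34   0.504] F [ 0.4 -0.7  0.6] w 85.3 j [-0.71  0.83 -0.16 -1.16 -1.52  1.02]
[  0.9   0.6 -19.2]
```

View pics/s23z.png

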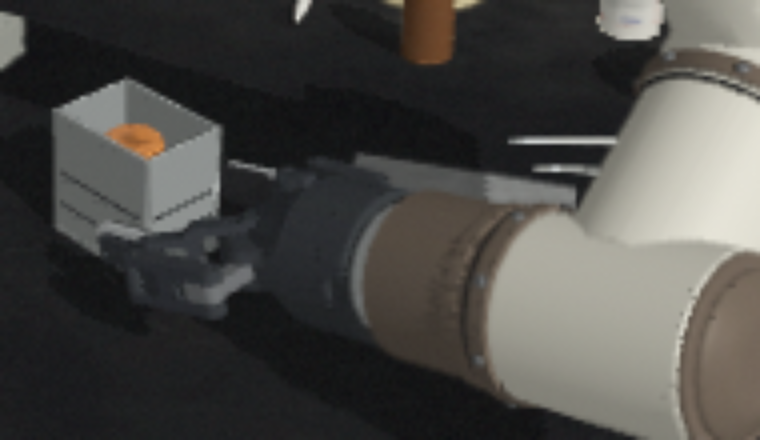

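move_arm(deltas="0 0 1.8 0 0 0; 0 0 0 0 0 0")

```text
clock: 33.1
position: [472.9, -110.6, 25.5]
ee_rot: [-0.443, 0.659, 0.34, 0.505]
contact_force: [0.2, 0.1, 0.2]
gripper_width: 85.3
```

move_arm(deltas="0 0 0 0 0 0; 0 0 0 0 0 0; 0 0 0 0 0 0; 0 0 0 0 0 0; 0 0 0 0 0 0; 0 0 0 0 0 0; 0 0 0 0 0 0", grip=4.8)

```text
clock: 33.98
position: [473.0, -111.5, 25.8]
ee_rot: [-0.443, 0.659, 0.339, 0.505]
contact_force: [0.1, -2.5, 1.7]
gripper_width: 55.3
```

Run:
```python
from g import *
s=st(); print(r.inv().apply(np.array(s['position'])-T).round(1))
im=shot('scene','s24');W=cloud(im);caps(im,W,90);z=W[...,2]
m=(z>72)&(z<90)&(W[...,0]>410)&(W[...,0]<540)&(W[...,1]>-165)&(W[...,1]<-50)
print('cup',cv2.minAreaRect(W[m][:,:2].astype(np.float32)),m.sum())
im=shot('top','t24');W=cloud(im);caps(im,W,90)
```

```text
t 33.98 pos [ 473.  -111.5   25.8] q [-0.443  0.659  0.339  0.505] F [ 0.1 -2.5  1.7] w 55.3 j [-0.69  0.84 -0.17 -1.18 -1.5   1.03]
[ 1.  -0.1 -2.6]
cap px [388.  226.8] 85 mean [ 752.7 -200.7   27.4] mid [ 753.2 -199.2   29. ]
cap px [313.5 254.5] 63 mean [ 470.9 -113.    65.9] mid [ 471.6 -110.9   64.4]
cup ((471.5441589355469, -110.31976318359375), (78.4326171875, 59.01388168334961), 66.6429443359375) 258
cap px [322.9 245. ] 148 mean [ 471.5 -108.3   44.2] mid [ 471.8 -109.9   40.5]
```

```bash
cat > roll.py <<'E'
from g import *
from scipy.spatial.transform import Rotation as R
tray=np.array([569.,160.,3.]); h=np.array([.054,.9985,0.])
# grasp: mouth & TCP in tool frame
Tm=np.array([472.7,-111.2,25.8]); Mm=np.array([471.7,-110.6,78.]); rg=r
m_tool=rg.inv().apply(Mm-Tm); zc_tool=rg.inv().apply([0,0,1])
def pose(phi,pitch,Tz,Mxy,hd=h):
    t=hd*np.cos(pitch)-np.array([0,0,np.sin(pitch)])
    nn=np.cross(hd,[0,0,1.])   # right of heading ; n for u
    rr=kin.lookR(t,-nn)*R.from_euler('z',phi)
    off=rr.apply(m_tool); p=np.array([Mxy[0]-off[0],Mxy[1]-off[1],Tz])
    return p,rr
E
python3 - <<'E'
from roll import *
print(m_tool)
s=st()
p0,r0=pose(0,al,85,tray)
up=np.array(s['position'])+[0,0,85]
W=[(up,R.from_quat(s['ee_rot'])),(p0,r0)]
for f in np.linspace(0,np.pi,7)[1:]: W.append(pose(f,al,73,tray))
W.append(pose(np.pi,0,76,tray))
path(W,np.array(s['joints']),np.array(s['position']),R.from_quat(s['ee_rot']),2)
for w in W: print(w[0].round(1), 'mouth',(w[0]+w[1].apply(m_tool)).round(1))
plan([(up,None),(p0,r0,7)])
E
```

```text
[-50.46788616   1.15259255 -13.33656614]
t 34.08 pos [ 473.  -111.5   25.8] q [-0.443  0.659  0.339  0.505] F [-0.6 -2.2  1.6] w 55.5 j [-0.69  0.84 -0.17 -1.18 -1.5   1.03]
[-0.69  0.76 -0.17 -1.18 -1.53  0.96] 0.0 wrist [ 494. -405.  234.] 
[-0.69  0.68 -0.17 -1.18 -1.56  0.89] 0.0 wrist [ 488. -400.  285.] 
[-0.42  0.7  -0.16 -1.25 -1.5   0.87] 0.0 wrist [ 584. -258.  274.] 
[-0.16  0.76 -0.05 -1.32 -1.45  0.8 ] 0.0 wrist [ 670. -105.  269.] 
[-0.16  0.76 -0.08 -1.32 -1.45  0.57] 0.0 wrist [ 661. -105.  259.] 
[-0.16  0.76 -0.11 -1.32 -1.44  0.34] 0.0 wrist [ 652. -105.  250.] 
[-0.16  0.75 -0.13 -1.32 -1.43  0.1 ] 0.0 wrist [ 644. -102.  248.] 
[-0.16  0.75 -0.15 -1.33 -1.43 -0.15] 0.0 wrist [ 636. -100.  246.] 
[-0.15  0.74 -0.16 -1.33 -1.42 -0.41] 0.0 wrist [633. -97. 245.] 
[-0.15  0.74 -0.17 -1.34 -1.42 -0.66] 0.0 wrist [630. -94. 245.] 
[-0.14  0.74 -0.17 -1.34 -1.42 -0.93] 0.0 wrist [633. -90. 245.] 
[-0.14  0.74 -0.16 -1.34 -1.42 -1.2 ] 0.0 wrist [636. -87. 246.] 
[-0.13  0.75 -0.14 -1.35 -1.42 -1.47] 0.0 wrist [644. -84. 248.] 
[-0.13  0.76 -0.12 -1.35 -1.42 -1.75] 0.0 wr
[... 346 characters left out ...]
70.1 159.8  85. ] mouth [569.  160.  137.2]
[544.9 162.7  73. ] mouth [569.  160.  119.2]
[526.3 168.4  73. ] mouth [569.  160.  101.8]
[519.3 175.3  73. ] mouth [569.  160.   77.6]
[525.8 181.5  73. ] mouth [569. 160.  53.]
[544.1 185.4  73. ] mouth [569.  160.   34.8]
[569.3 186.   73. ] mouth [569.  160.   27.7]
[568.6 173.4  76. ] mouth [569.  160.   25.5]
# to [ 473.  -111.5  110.8] n=2
-4.10 0 -1.10 0 0 0; -4.10 0 -1.10 0 0 0
# to [570.1 159.8  85. ] n=7
-0.71 0.18 4.07 -0.046 0 -0.012; -0.71 -0.02 4.07 -0.046 0 -0.012; -0.71 -0.21 4.07 -0.046 0 -0.012; -0.71 -0.41 4.05 -0.046 0 -0.012; -0.70 -0.60 4.03 -0.046 0 -0.012; -0.69 -0.80 4.00 -0.046 0 -0.012; -0.68 -0.99 3.95 -0.046 0 -0.012
```

move_arm(deltas="-1.93 0 -0.52 0 0 0; -2.9 0 -0.78 0 0 0; -3.38 0 -0.9 0 0 0; 0 0 0 0 0 0")

```text
clock: 34.58
position: [473.4, -111.6, 112.3]
ee_rot: [-0.444, 0.658, 0.337, 0.505]
contact_force: [0.3, -0.6, -1.2]
gripper_width: 55.5
```

Run:
```python
from roll import *
s=st()
im=shot('scene','s25');W=cloud(im);caps(im,W,200)
cv2.imwrite('pics/s25z.png',cv2.resize(im['pixels'][170:330,260:460],None,fx=3.5,fy=3.5))
p0,r0=pose(0,al,85,tray); plan([(p0,r0,8)])
```

```text
t 34.58 pos [ 473.4 -111.6  112.3] q [-0.444  0.658  0.337  0.505] F [ 0.3 -0.6 -1.2] w 55.5 j [-0.69  0.67 -0.17 -1.18 -1.56  0.89]
cap px [314.1 218.3] 43 mean [ 473.4 -112.   152.6] mid [ 473.4 -111.6  153. ]
cap px [389.8 220.7] 18 mean [ 754.4 -203.5   45.5] mid [ 754.3 -202.6   45.1]
# to [570.1 159.8  85. ] n=8
-0.63 0.15 3.56 -0.040 0 -0.011; -0.63 0 3.56 -0.040 0 -0.011; -0.62 -0.15 3.56 -0.040 0 -0.011; -0.62 -0.29 3.55 -0.040 0 -0.011; -0.61 -0.44 3.53 -0.040 0 -0.011; -0.61 -0.59 3.51 -0.040 0 -0.011; -0.60 -0.74 3.49 -0.040 0 -0.011; -0.59 -0.89 3.45 -0.040 0 -0.011
```

View pics/s25z.png

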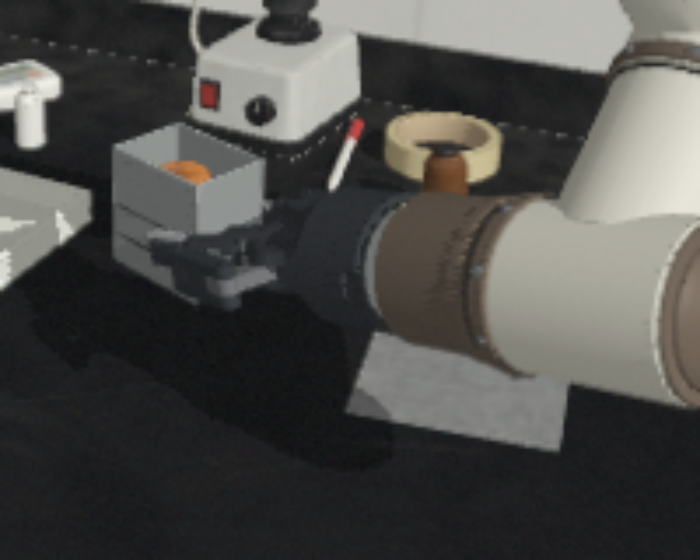

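The cup is held level with the caps inside. I'll carry it over the tray.

move_arm(deltas="-0.63 0.15 3.56 -0.04 0 -0.011; -0.63 0 3.56 -0.04 0 -0.011; -0.62 -0.15 3.56 -0.04 0 -0.011; -0.62 -0.29 3.55 -0.04 0 -0.011; -0.61 -0.44 3.53 -0.04 0 -0.011; -0.61 -0.59 3.51 -0.04 0 -0.011; -0.6 -0.74 3.49 -0.04 0 -0.011; -0.59 -0.89 3.45 -0.04 0 -0.011; 0 0 0 0 0 0; 0 0 0 0 0 0")

```text
clock: 35.88
position: [569.3, 159.7, 83.2]
ee_rot: [-0.546, 0.577, 0.418, 0.441]
contact_force: [0.6, -0.9, -1.7]
gripper_width: 55.0
```

Run:
```python
from roll import *
s=st()
im=shot('top','t26');W=cloud(im);z=W[...,2]
m=(z>122)&(z<150)&(W[...,0]>510)&(W[...,0]<630)&(W[...,1]>100)&(W[...,1]<240)
print('cup',cv2.minAreaRect(W[m][:,:2].astype(np.float32)),m.sum());caps(im,W,200)
im=shot('scene','s26')
cv2.imwrite('pics/s26z.png',cv2.resize(im['pixels'][140:290,150:350],None,fx=3.5,fy=3.5))
N=18; ps=[pose(np.pi*k/N,al,(85-12*min(1,k/6)),tray) for k in range(N+1)]
rel=[]
p,rr=np.array(s['position']),R.from_quat(s['ee_rot'])
for (p1,r1) in ps[1:]:
    d=rr.inv().apply(p1-p)/10; v=(rr.inv()*r1).as_rotvec(); rel.append(' '.join(f'{x:.2f}' for x in d)+' '+' '.join(f'{x:.3f}' for x in v)); p,rr=p1,r1
print('; '.join(rel[:9]));print('; '.join(rel[9:]))
```

```text
t 35.88 pos [569.3 159.7  83.2] q [-0.546  0.577  0.418  0.441] F [ 0.6 -0.9 -1.7] w 55.0 j [-0.15  0.75 -0.05 -1.32 -1.45  0.8 ]
cup ((567.9032592773438, 161.06271362304688), (75.68413543701172, 56.0418701171875), 86.58173370361328) 167
cap px [242.4 216.3] 127 mean [567.2 157.5 102.1] mid [566.8 162.3  99.1]
0.02 0.80 0.03 -0.000 -0.002 0.173; 0.32 0.81 0.10 -0.000 0.000 0.175; 0.43 0.70 0.14 -0.000 -0.000 0.175; 0.51 0.55 0.17 0.000 0.000 0.175; 0.53 0.39 0.20 0.000 -0.000 0.175; 0.49 0.22 0.23 0.000 -0.000 0.175; 0.31 0.24 0.20 0.000 0.000 0.175; 0.21 0.14 0.21 -0.000 -0.000 0.175; 0.09 0.07 0.22 -0.000 0.000 0.175
-0.06 0.06 0.22 0.000 -0.000 0.175; -0.20 0.09 0.21 0.000 -0.000 0.175; -0.31 0.17 0.20 -0.000 0.000 0.175; -0.40 0.29 0.18 0.000 0.000 0.175; -0.44 0.42 0.16 0.000 -0.000 0.175; -0.43 0.57 0.13 -0.000 -0.000 0.175; -0.37 0.70 0.10 -0.000 0.000 0.175; -0.27 0.80 0.06 0.000 0.000 0.175; -0.15 0.86 0.02 0.000 -0.000 0.175
```

View pics/s26z.png

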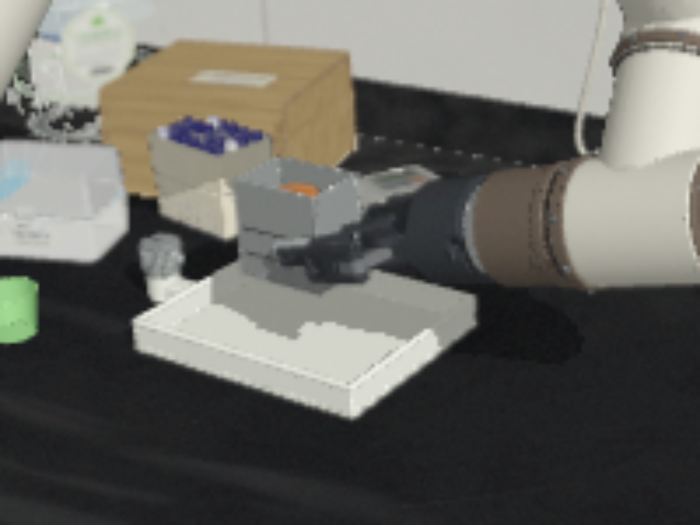

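The mouth is over the tray middle. Now the roll.

move_arm(deltas="0 0.8 0.03 0 0 0.174; 0.32 0.81 0.1 0 0 0.175; 0.43 0.7 0.14 0 0 0.175; 0.51 0.55 0.17 0 0 0.175; 0.53 0.39 0.2 0 0 0.175; 0.49 0.22 0.23 0 0 0.175; 0.31 0.24 0.2 0 0 0.175; 0.21 0.14 0.21 0 0 0.175; 0.09 0.07 0.22 0 0 0.175")

```text
clock: 37.1
position: [520.2, 174.2, 74.6]
ee_rot: [0.026, 0.793, 0.608, 0.015]
contact_force: [0.5, -0.9, -1.8]
gripper_width: 55.0
```

move_arm(deltas="-0.06 0.06 0.22 0 0 0.175; -0.2 0.09 0.21 0 0 0.175; -0.31 0.17 0.2 0 0 0.175; -0.4 0.29 0.18 0 0 0.175; -0.44 0.42 0.16 0 0 0.175; -0.43 0.57 0.13 0 0 0.175; -0.37 0.7 0.1 0 0 0.175; -0.27 0.8 0.06 0 0 0.175; -0.15 0.86 0.02 0 0 0.175; 0 0 0 0 0 0")

```text
clock: 38.35
position: [570.6, 184.8, 74.7]
ee_rot: [0.578, 0.544, 0.442, -0.418]
contact_force: [-0.7, -0.7, -0.7]
gripper_width: 55.4
```

Run:
```python
from roll import *
s=st(); rr=R.from_quat(s['ee_rot']); print('mouth',(np.array(s['position'])+rr.apply(m_tool)).round(1),'cup ang',np.arccos(rr.apply(zc_tool)[2]).round(3))
im=shot('top','t27');W=cloud(im);caps(im,W,200)
im=shot('scene','s27');W=cloud(im);caps(im,W,200)
cv2.imwrite('pics/s27z.png',cv2.resize(im['pixels'][140:290,150:350],None,fx=3.5,fy=3.5))
plan([pose(np.pi,0,76,tray),pose(np.pi,0,70,tray)])
```

```text
t 38.35 pos [570.6 184.8  74.7] q [ 0.578  0.544  0.442 -0.418] F [-0.7 -0.7 -0.7] w 55.4 j [-0.12  0.77 -0.06 -1.35 -1.42 -2.33]
mouth [570.2 158.8  29.4] cup ang 2.617
cap px [387.5 227.3] 53 mean [ 751.9 -199.7   26. ] mid [ 753.2 -197.8   25.5]
cap px [239.4 230.1] 78 mean [579.3 159.8  14.3] mid [582.6 162.2  15.4]
# to [568.6 173.4  76. ] n=2
-0.08 -0.04 -0.59 0.001 0.132 -0.002; 0 -0.04 -0.59 0.001 0.132 -0.002
# to [568.6 173.4  70. ] n=1
-0.60 0 0 0 0 0
```

View pics/s27z.png

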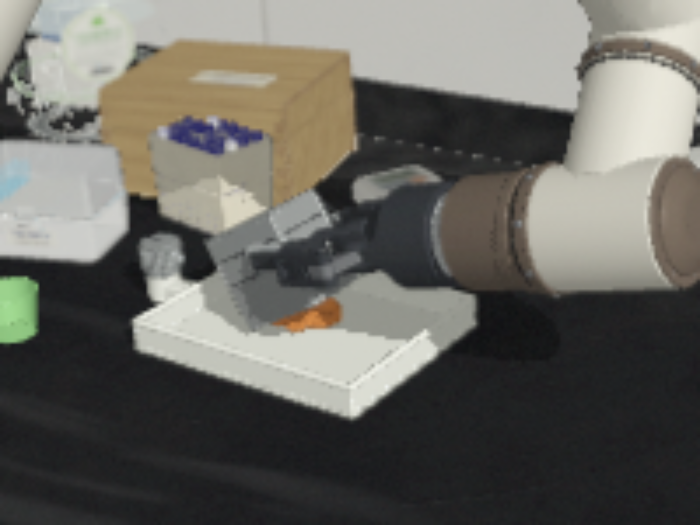

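The caps have slid out underneath (orange at zoom px (310,315)). Next I level the cup and lower it slightly.

move_arm(deltas="-0.04 -0.04 -0.59 0 0.132 0; 0 -0.04 -0.59 0 0.132 0; 0 0 0 0 0 0; 0 0 0 0 0 0; 0 0 0 0 0 0; 0 0 0 0 0 0")

```text
clock: 39.2
position: [569.1, 174.6, 77.7]
ee_rot: [0.514, 0.485, 0.513, -0.486]
contact_force: [0.3, -0.8, -0.6]
gripper_width: 55.2
```

Run:
```python
from roll import *
s=st(); rr=R.from_quat(s['ee_rot']); print('mouth',(np.array(s['position'])+rr.apply(m_tool)).round(1),'cup ang',np.arccos(rr.apply(zc_tool)[2]).round(3))
im=shot('top','t28');W=cloud(im);caps(im,W,200)
im=shot('scene','s28');W=cloud(im);caps(im,W,200)
cv2.imwrite('pics/s28z.png',cv2.resize(im['pixels'][140:290,150:350],None,fx=3.5,fy=3.5))
```

```text
t 39.2 pos [569.1 174.6  77.7] q [ 0.514  0.485  0.513 -0.486] F [ 0.3 -0.8 -0.6] w 55.2 j [-0.19  0.9  -0.03 -1.46 -1.65 -2.21]
mouth [569.4 161.2  27.2] cup ang 2.88
cap px [387.2 221.3] 17 mean [ 750.9 -197.6   43.8] mid [ 751.2 -195.3   42.8]
cap px [388.7 230.5] 32 mean [ 754.3 -203.1   16.1] mid [ 756.1 -200.5   17.6]
cap px [236.9 234.6] 114 mean [547.5 146.3  18.4] mid [550.1 158.1  19.8]
```

View pics/s28z.png

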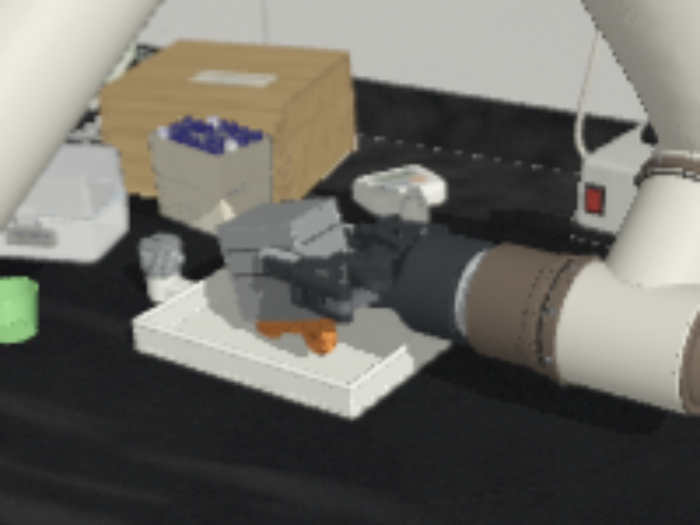

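Step 2 is met: mouth at z = 27 mm, angle 2.88 rad, all caps under the cup. Straight up now.

Run:
```python
from roll import *
s=st(); plan([pose(np.pi,0,145,tray)])
```

```text
t 39.3 pos [569.  174.5  77.3] q [ 0.515  0.485  0.513 -0.487] F [0.8 0.  0.4] w 55.5 j [-0.19  0.9  -0.03 -1.46 -1.65 -2.21]
# to [568.6 173.4 145. ] n=2
3.39 -0.03 -0.06 0.001 0 -0.002; 3.39 -0.03 -0.06 0.001 0 -0.002
```

move_arm(deltas="0.9 0 0 0 0 0; 1.5 0 0 0 0 0; 2 0 0 0 0 0; 2.4 0 0 0 0 0; 0 0 0 0 0 0; 0 0 0 0 0 0; 0 0 0 0 0 0")

```text
clock: 40.17
position: [569.1, 174.1, 143.8]
ee_rot: [0.515, 0.484, 0.513, -0.488]
contact_force: [-0.3, 0.2, -1.0]
gripper_width: 55.5
```

Run:
```python
from roll import *
s=st(); rr=R.from_quat(s['ee_rot']); print('mouth',(np.array(s['position'])+rr.apply(m_tool)).round(1),'cup ang',np.arccos(rr.apply(zc_tool)[2]).round(3))
im=shot('top','t29');W=cloud(im);caps(im,W,200)
im=shot('scene','s29');W=cloud(im);caps(im,W,200)
cv2.imwrite('pics/s29z.png',cv2.resize(im['pixels'][140:290,150:350],None,fx=3.5,fy=3.5))
```

```text
t 40.17 pos [569.1 174.1 143.8] q [ 0.515  0.484  0.513 -0.488] F [-0.3  0.2 -1. ] w 55.5 j [-0.19  0.78 -0.05 -1.47 -1.66 -2.32]
mouth [569.1 160.8  93.3] cup ang 2.881
cap px [234.2 228.5] 34 mean [532.4 194.8  24.7] mid [532.3 193.4  24.8]
cap px [388.3 220.6] 20 mean [ 751.9 -200.1   46.2] mid [ 752.9 -199.3   45.4]
cap px [231.7 231. ] 380 mean [549.4 163.9  24.2] mid [565.9 163.2  25.3]
cap px [387.6 230. ] 45 mean [ 752.4 -200.4   17.9] mid [ 753.4 -200.    19.9]
```

View pics/s29z.png

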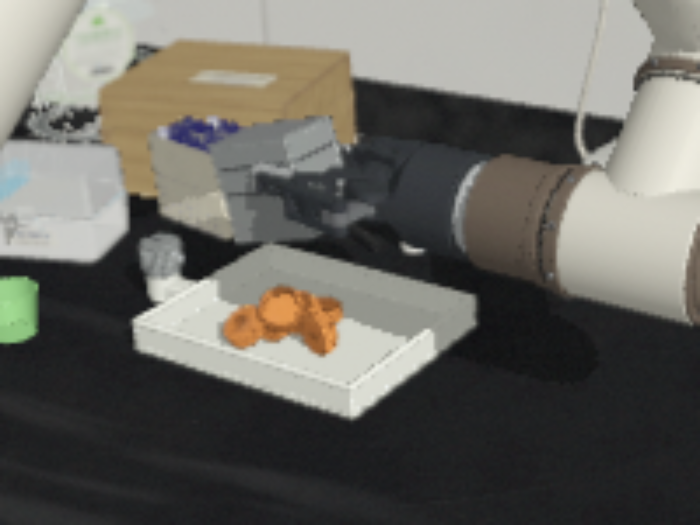

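The heap is in the middle, with caps around zoom px (285,315). Next comes the mat, using a 45° heading so the wrist stays clear of the rack.

```bash
cat > mat.py <<'E'
from roll import *
mat=np.array([561.,-269.5]); hm=np.array([np.cos(np.radians(45)),np.sin(np.radians(45)),0])
E
python3 - <<'E'
from mat import *
s=st()
A=pose(np.pi,0,140,mat,hm); B=pose(np.pi,0,64,mat,hm)
j=path([A,B],np.array(s['joints']),np.array(s['position']),R.from_quat(s['ee_rot']),6)
print(A[0],B[0], B[0]-298*hm)
plan([(*A,12)])
E
```

```text
t 40.27 pos [569.2 174.1 143.7] q [ 0.515  0.483  0.513 -0.488] F [ 0.7 -0.6 -1.1] w 54.9 j [-0.19  0.78 -0.05 -1.47 -1.66 -2.32]
[-0.32  0.78 -0.08 -1.46 -1.67 -2.29] 0.0 wrist [ 635. -213.  247.] 
[-0.45  0.77 -0.1  -1.45 -1.67 -2.27] 0.0 wrist [ 598. -291.  245.] 
[-0.58  0.78 -0.09 -1.45 -1.67 -2.27] 0.0 wrist [ 559. -364.  244.] 
[-0.69  0.78 -0.07 -1.46 -1.67 -2.29] 0.0 wrist [ 519. -432.  246.] 
[-0.8   0.79 -0.03 -1.47 -1.66 -2.31] 0.0 wrist [ 478. -494.  248.] 
[-0.9   0.81  0.02 -1.49 -1.65 -2.35] 0.0 wrist [ 439. -550.  252.] 
[-0.9   0.83  0.02 -1.49 -1.65 -2.33] 0.0 wrist [ 441. -552.  237.] 
[-0.9   0.85  0.02 -1.49 -1.65 -2.31] 0.0 wrist [ 442. -553.  222.] 
[-0.9   0.88  0.03 -1.49 -1.64 -2.29] 0.0 wrist [ 444. -555.  207.] 
[-0.9   0.9   0.03 -1.49 -1.64 -2.27] 0.0 wrist [ 445. -556.  192.] 
[-0.9   0.92  0.03 -1.49 -1.64 -2.25] 0.0 wrist [ 446. -557.  177.] 
[-0.9   0.94  0.04 -1.48 -1.64 -2.23] 0.0 wrist [ 448. -559.  162.] 
[ 569.61537035 -259.25461763  140.        ] [ 569.61537035 -259.25461763   64.        ] [ 358.89754955 -469.97243843   64.        ]
# to [ 569.6 -259.3  140. ] n=12
-0.03 0.21 -3.60 -0.061 0 -0.001; -0.03 0.43 -3.59 -0.061 0 -0.001; -0.03 0.65 -3.55 -0.061 0 -0.001; -0.03 0.86 -3.51 -0.061 0 -0.001; -0.03 1.07 -3.45 -0.061 0 -0.001; -0.03 1.28 -3.38 -0.061 0 -0.001; -0.03 1.48 -3.29 -0.061 0 -0.001; -0.03 1.68 -3.20 -0.061 0 -0.001; -0.03 1.87 -3.09 -0.061 0 -0.001; -0.03 2.05 -2.97 -0.061 0 -0.001; -0.03 2.23 -2.84 -0.061 0 -0.001; -0.03 2.40 -2.70 -0.061 0 -0.001
```

move_arm(deltas="-0.03 0.21 -3.6 -0.061 0 0; -0.03 0.43 -3.59 -0.061 0 0; -0.03 0.65 -3.55 -0.061 0 0; -0.03 0.86 -3.51 -0.061 0 0; -0.03 1.07 -3.45 -0.061 0 0; -0.03 1.28 -3.38 -0.061 0 0; -0.03 1.48 -3.29 -0.061 0 0; -0.03 1.68 -3.2 -0.061 0 0; -0.03 1.87 -3.09 -0.061 0 0; -0.03 2.05 -2.97 -0.061 0 0; -0.03 2.23 -2.84 -0.061 0 0; -0.03 2.4 -2.7 -0.061 0 0")

```text
clock: 41.78
position: [569.1, -260.5, 139.6]
ee_rot: [0.656, 0.267, 0.652, -0.27]
contact_force: [0.2, 0.7, -1.6]
gripper_width: 55.2
```

Run:
```python
from mat import *
s=st()
B=pose(np.pi,0,75,mat,hm)
plan([B])
im=shot('top','t30');W=cloud(im);caps(im,W,60)
cv2.imwrite('pics/t30z.png',cv2.resize(im['pixels'][160:290,200:420],None,fx=3.5,fy=3.5,interpolation=2))
im=shot('scene','s30');W=cloud(im)
cv2.imwrite('pics/s30z.png',cv2.resize(im['pixels'][180:340,300:500],None,fx=3.5,fy=3.5))
```

```text
t 41.77 pos [ 569.1 -260.5  139.6] q [ 0.656  0.267  0.652 -0.27 ] F [ 0.2  0.7 -1.6] w 55.2 j [-0.9   0.8   0.01 -1.49 -1.64 -2.35]
# to [ 569.6 -259.3   75. ] n=2
-3.23 -0.01 0.07 0.003 0.001 -0.003; -3.23 -0.02 0.07 0.003 0.001 -0.003
cap px [241.5 219.7] 237 mean [562.6 169.5  23.9] mid [566.5 164.4  25.5]
```

View pics/t30z.png

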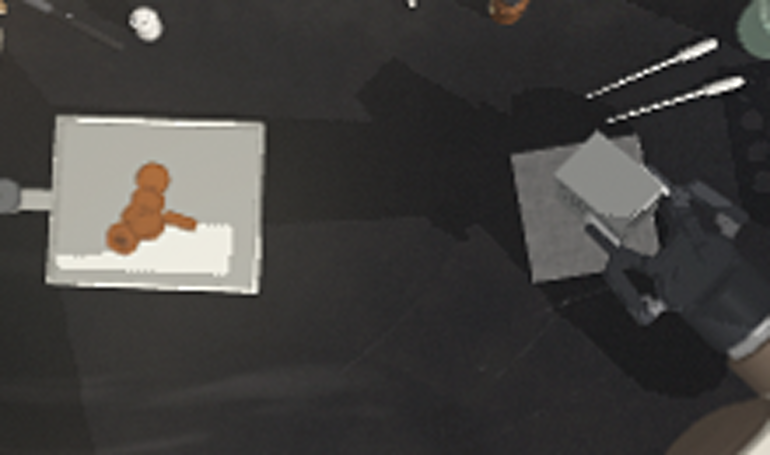

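View pics/s30z.png

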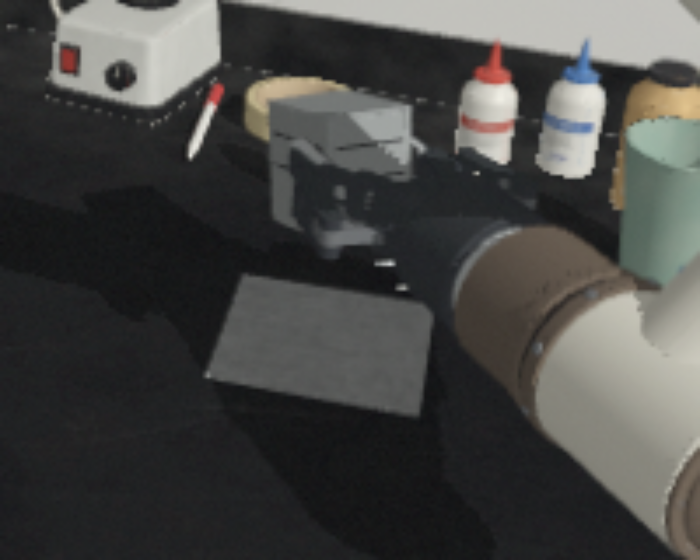

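move_arm(deltas="-3.2 0 0 0 0 0; -3.2 0 0 0 0 0; 0 0 0 0 0 0")

```text
clock: 42.25
position: [568.3, -257.7, 73.5]
ee_rot: [0.656, 0.266, 0.651, -0.273]
contact_force: [0.4, 1.4, 0.0]
gripper_width: 55.3
```

Run:
```python
from mat import *
s=st(); rr=R.from_quat(s['ee_rot']); print('mouth',(np.array(s['position'])+rr.apply(m_tool)).round(1),'cup ang',np.arccos(rr.apply(zc_tool)[2]).round(3), rr.as_matrix()[:,2].round(3))
im=shot('scene','s31');W=cloud(im)
cv2.imwrite('pics/s31z.png',cv2.resize(im['pixels'][180:340,300:500],None,fx=3.5,fy=3.5))
```

```text
t 42.25 pos [ 568.3 -257.7   73.5] q [ 0.656  0.266  0.651 -0.273] F [0.4 1.4 0. ] w 55.3 j [-0.9   0.92  0.02 -1.49 -1.64 -2.25]
mouth [ 559.2 -267.6   23.1] cup ang 2.877 [ 0.709  0.705 -0.002]
```

View pics/s31z.png

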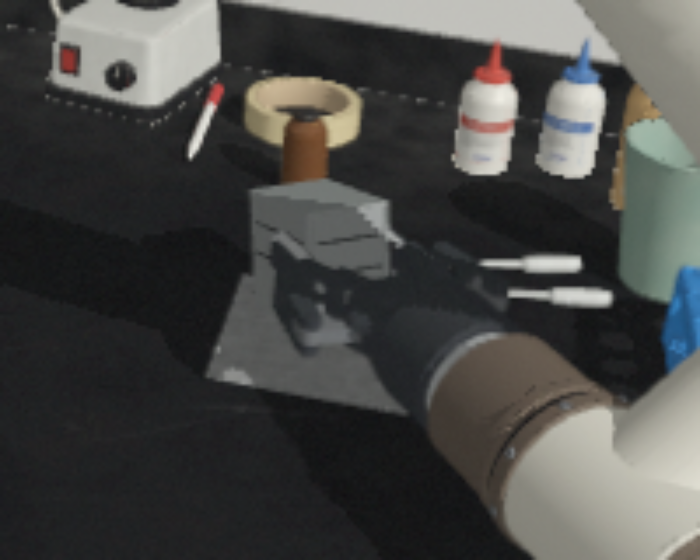

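move_arm(deltas="-0.4 0 0 0 0 0; -0.3 0 0 0 0 0; 0 0 0 0 0 0; 0 0 0 0 0 0")

```text
clock: 42.8
position: [568.9, -259.3, 69.8]
ee_rot: [0.655, 0.269, 0.652, -0.27]
contact_force: [-0.1, 0.9, -0.6]
gripper_width: 55.0
```

move_arm(deltas="-0.3 0 0 0 0 0; 0 0 0 0 0 0; 0 0 0 0 0 0")

```text
clock: 43.18
position: [568.8, -259.2, 66.2]
ee_rot: [0.655, 0.268, 0.652, -0.271]
contact_force: [-0.5, -0.3, -0.9]
gripper_width: 55.5
```

move_arm(deltas="-0.2 0 0 0 0 0; 0 0 0 0 0 0; 0 0 0 0 0 0")

```text
clock: 43.55
position: [568.8, -259.2, 64.3]
ee_rot: [0.655, 0.268, 0.652, -0.271]
contact_force: [0.4, 0.1, -1.2]
gripper_width: 55.4
```

move_arm(deltas="-0.2 0 0 0 0 0; 0 0 0 0 0 0; 0 0 0 0 0 0")

```text
clock: 43.92
position: [568.8, -259.3, 63.4]
ee_rot: [0.655, 0.269, 0.653, -0.271]
contact_force: [-1.6, -0.8, 5.1]
gripper_width: 55.3
```

Rim touched (5 N). Releasing.

move_arm(deltas="0 0 0 0 0 0; 0 0 0 0 0 0; 0 0 0 0 0 0; 0 0 0 0 0 0; 0 0 0 0 0 0; 0 0 0 0 0 0", grip=8.0)

```text
clock: 44.68
position: [568.8, -259.2, 62.3]
ee_rot: [0.655, 0.268, 0.652, -0.27]
contact_force: [-0.3, 0.4, -0.7]
gripper_width: 80.2
```

Run:
```python
from mat import *
s=st()
im=shot('top','t32');W=cloud(im);z=W[...,2]
m=(z>65)&(z<105)&(W[...,0]>490)&(W[...,0]<640)&(W[...,1]>-340)&(W[...,1]<-200)
P=W[m]; print(len(P)); 
A=np.c_[P[:,:2],np.ones(len(P))]; print('plane',np.linalg.lstsq(A,P[:,2],rcond=None)[0].round(3),np.median(P[:,2]))
im=shot('scene','s32')
cv2.imwrite('pics/s32z.png',cv2.resize(im['pixels'][180:340,300:500],None,fx=3.5,fy=3.5))
cv2.imwrite('pics/t32z.png',cv2.resize(shot('top')['pixels'][160:290,200:420],None,fx=3.5,fy=3.5,interpolation=2))
```

```text
t 44.67 pos [ 568.8 -259.2   62.3] q [ 0.655  0.268  0.652 -0.27 ] F [-0.3  0.4 -0.7] w 80.2 j [-0.9   0.94  0.03 -1.48 -1.63 -2.23]
723
plane [4.0000e-02 3.0000e-02 6.4894e+01] 78.99457651664761
```

View pics/s32z.png

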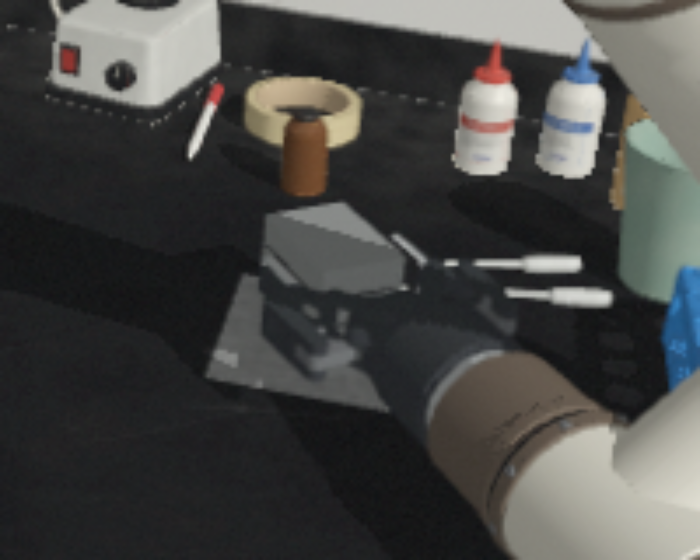

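View pics/t32z.png

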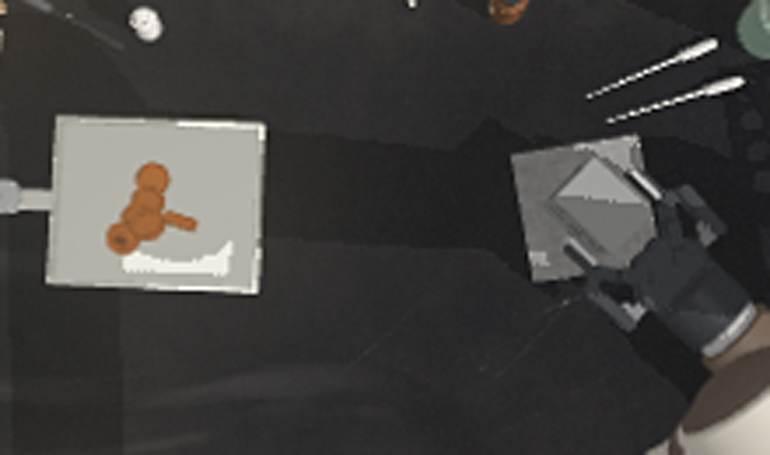

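The cup seems to have settled flat on the mat. Backing straight off.

move_arm(deltas="0 0 0 0 0 0; 0 0 -1.5 0 0 0; 0 0 -2.5 0 0 0; 0 0 -3 0 0 0; 0 0 -4 0 0 0; 0 0 -2 0 0 0; 3 0 0 0 0 0; 0 0 0 0 0 0", grip=8.5)

```text
clock: 45.82
position: [476.4, -352.3, 94.6]
ee_rot: [0.655, 0.269, 0.653, -0.269]
contact_force: [-1.3, 0.6, -0.2]
gripper_width: 85.2
```

Run:
```python
from mat import *
s=st()
for k in range(2):
    n=['top','scene'][k]
    im=shot(n,n+'33');W=cloud(im);z=W[...,2]
    m=(z>66)&(z<105)&(W[...,0]>500)&(W[...,0]<630)&(W[...,1]>-340)&(W[...,1]<-205)
    n_,l,ss,c=cv2.connectedComponentsWithStats(m.astype(np.uint8)); i=1+np.argmax(ss[1:,4]); P=W[l==i]
    A=np.c_[P[:,:2]-P[:,:2].mean(0),np.ones(len(P))]; print(n,len(P),'plane',np.linalg.lstsq(A,P[:,2],rcond=None)[0].round(3),cv2.minAreaRect(P[:,:2].astype(np.float32)))
    caps(im,W,60)
    if k==0:
        hsv=cv2.cvtColor(im['pixels'],cv2.COLOR_BGR2HSV)
        mm=((hsv[...,0]>=4)&(hsv[...,0]<=18)&(hsv[...,1]>150)&(hsv[...,2]>70)&(abs(W[...,0]-569)<100)&(abs(W[...,1]-160)<110))
        P=W[mm];d=np.hypot(P[:,0]-569,P[:,1]-160);print('max edge dist',d.max(),P.min(0),P.max(0))
        cv2.imwrite('pics/t33z.png',cv2.resize(im['pixels'][185:250,205:285],None,fx=8,fy=8,interpolation=2))
    cv2.imwrite('pics/s33z.png',cv2.resize(im['pixels'][180:340,300:500],None,fx=3.5,fy=3.5))
for o in ['stop_sol','eyedrop_bottle','green_cup']:
    print(o,[(round(d['p'],2),np.round(d['point']).tolist()) for d in eyes.boxes_of(im,o)][:3])
```

```text
t 45.83 pos [ 476.4 -352.3   94.6] q [ 0.655  0.269  0.653 -0.269] F [-1.3  0.6 -0.2] w 85.2 j [-1.08  0.9   0.09 -1.36 -1.76 -2.31]
top 412 plane [ 2.0000e-02 -2.1000e-02  8.1119e+01] ((556.1793823242188, -268.64349365234375), (76.60465240478516, 57.15032958984375), 44.91810607910156)
cap px [241.6 219.9] 241 mean [562.1 169.1  24.1] mid [566.7 164.3  24.2]
max edge dist 60.164883182617544 [523.59683826 121.86795502  -1.52255265] [609.72853607 206.65906207  49.99994127]
scene 670 plane [ 9.3000e-02 -2.0000e-03  7.8273e+01] ((556.4088745117188, -269.323486328125), (80.03939819335938, 58.11456298828125), 45.420745849609375)
cap px [238.2 232.3] 195 mean [556.  147.7  21.2] mid [574.2 153.2  21.5]
cap px [388.1 230.5] 30 mean [ 753.2 -201.9   16.4] mid [ 755.  -201.1   19.5]
stop_sol [(0.68, [540.0, -279.0, 60.0]), (0.53, [758.0, -199.0, 39.0])]
eyedrop_bottle [(0.55, [745.0, 162.0, 21.0])]
green_cup []
```

View pics/t33z.png

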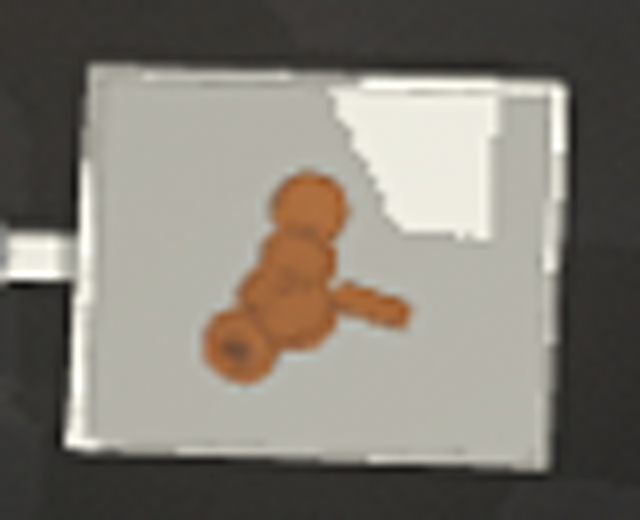

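View pics/s33z.png

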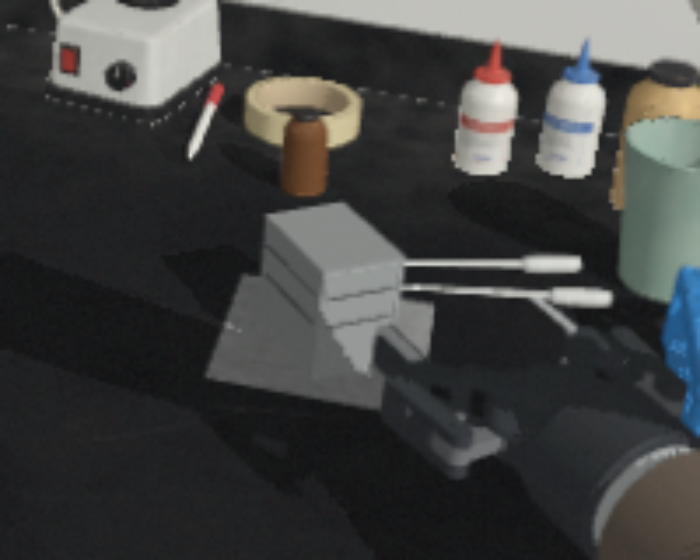

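The cup is flat on the mat, within about 5 mm of its middle. All six caps lie in one heap, and no cap edge is more than 60 mm from the tray middle. I'll retreat a little more and hand in.

move_arm(deltas="2 0 -3 0 0 0; 3 0 -3 0 0 0; 3 0 0 0 0 0; 0 0 0 0 0 0; 0 0 0 0 0 0")

```text
clock: 46.7
position: [434.6, -392.6, 172.0]
ee_rot: [0.655, 0.268, 0.652, -0.271]
contact_force: [0.5, 0.3, -1.0]
gripper_width: 84.8
```

Run:
```python
from mat import *
s=st()
im=shot('top','t34');W=cloud(im);caps(im,W,60);z=W[...,2]
m=(z>66)&(z<105)&(W[...,0]>500)&(W[...,0]<630)&(W[...,1]>-340)&(W[...,1]<-205)
print(cv2.minAreaRect(W[m][:,:2].astype(np.float32)))
for o in ['stop_sol','eyedrop_bottle','green_cup']:
    print(o,[(round(d['p'],2),np.round(d['point']).tolist()) for d in eyes.boxes_of(im,o)][:3])
print(arm.job_done())
```

```text
t 46.7 pos [ 434.6 -392.6  172. ] q [ 0.655  0.268  0.652 -0.271] F [ 0.5  0.3 -1. ] w 84.8 j [-1.16  0.8   0.14 -1.34 -1.86 -2.45]
cap px [241.7 219.8] 240 mean [562.2 168.7  23.5] mid [566.7 164.2  25.1]
((556.16259765625, -268.494384765625), (76.64601135253906, 56.79391860961914), 44.54392623901367)
stop_sol []
eyedrop_bottle [(0.71, [535.0, 196.0, 23.0]), (0.37, [746.0, 171.0, 43.0])]
green_cup [(0.29, [557.0, -265.0, 79.0])]
the job is handed in; nothing more can be done
None
```

The job is handed in at about 47 s of the 210 s allowed; there is no verdict to report.

I put the four stray caps in the cup and screwed the plug to its stop. I then side-gripped the cup, rolled it over low above the tray middle and lifted it straight up. Finally I set it upside down on the mat.

Last checks:
- **Plug:** the turning torque levelled off at about 0.9–1.0 N m, and the head top sank from about 54 to 49 mm. Both fit a tight plug, but I could not read the joint angle itself.
- **Caps:** I count six in one heap, one of them standing on its edge. No cap edge is more than about 60 mm from the tray middle, and the heap did not move between the last pictures.
- **Cup:** it stands flat on the mat, about 5 mm off its middle. The top camera shows it level within about 2°. The scene camera's fit gave about 5°, partly because it also took in a side face.
- **Bystanders:** the scene camera found both bottles upright in their places. In the last top picture the network missed the brown bottle and reported the white bottle and green cup in wrong places (the heap and the grey cup). It gave the white bottle's true place only as a second choice. I did not re-measure the green cup at the end, but it showed unmoved in the pictures at the tray, and nothing of the arm touched it.

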